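# Fetch the thread from behind the bottles

## Task

The thread spool stands at the back of the grey organiser, behind the aerosol can and the jar. Stand the can and the jar upright on the black ribbed mat, then stand the spool upright in the wooden dish, and only then put the can and the jar back exactly where each stood at the start. Knock nothing over, and leave the tape measure and the clothes peg beside the dish where they are.

Things in the scene. Friction and masses are not known exactly. Their poses are not given: they have to be found in the camera images.
- can_c (a point): White and blue aerosol can, upright, 196 mm high; a round body 54 mm in diameter up to 166 mm, then a narrower cap (44 mm). The point is its centre, 98 mm above its base. About 0.28 kg. Grip the upper body, 140 to 160 mm above its base, so that the gripper clears its top. It is the tallest thing in the organiser: taken out first and put back last, it does not stand in the gripper's way at the jar.
- jar_c (a point): Small jar with green label and dark screw lid, upright, 44 mm in diameter, 105 mm high; the point is its centre, 52.5 mm above its base. The can and the jar stand in the front and the middle place of the organiser, either way round, about 5 mm apart; put each back in its own starting place.
- spool_c (a point): Spool of cream thread, upright, 29 mm in diameter, 48 mm high, 0.022 kg; the point is its centre, 24 mm above its base. It stands in the rearmost place of the organiser, about 10 mm from its neighbour or less.
- rack: Dark grey plastic organiser, fixed: a low tray 180 mm long (its x) and 72 mm wide (its y). Origin at the centre of its underside. Its floor is 8 mm above the worktop, its lip 14 mm, its raised back wall (at x = +88 mm) 50 mm. Three things stand in a row along its x, at about x = -56, 0 and +50 mm. Its x axis points away from the robot within 0.3 rad. Fingers fit on either side of the row (closing along its y), not between the things.
- mat: Black ribbed rubber mat, flat, fixed, 200 mm (its x) by 95 mm (its y), 4 mm thick; origin at the centre of its underside. Empty at the start; the can and the jar are set aside here.
- dish: Small round wooden dish, fixed, 74 mm in outer diameter; origin at the centre of its underside. Its inner floor is 6 mm above the worktop and 58 mm or more across; its rim is 14 mm high. The spool goes here.
- tape_measure: Red tape measure, loose, 56x88x19 mm, lying beyond the dish, its origin about 95 mm away; origin at the centre of its underside. Not to be disturbed.
- peg: Wooden clothes peg, loose, 15x72x12 mm, lying on the robot's side of the dish, its origin about 75 mm away; origin at the centre of its underside. Not to be disturbed.
Things that resemble listed ones, but are neither listed nor needed, are in the scene too. Leave any white look-alike of the dish alone.

How it is judged:
By the outcome, as a careful person would: the job done as asked, in the order asked, and still so for the second after the job is handed in, with the robot touching nothing.
It also fails if it takes over 106 s, if anything falls off the work surface, if the arm or the gripper's body presses on something with over 40 N, if the wrist force passes 120 N, or if a joint passes its speed limit or range.

## Robot

A 6-joint arm with a two-finger parallel gripper is mounted at the origin on a cart in front of the work surface, level with it; the furniture and walls round the work are solid. World frame = base frame: x ahead of the robot, y to its left, z up, the work surface at z = 0. Lengths are in mm, angles in degrees, forces in N, time in s.
With the tool pointing down it reaches from about 300 to 850 mm from the base axis. Payload 4.2 kg.
Tool frame: the origin (TCP) lies at the very end of the fingers, on their centre line; the grasp point (between the pads) lies 19 mm behind it; z points along the fingers, y is the line along which they close (so a half turn about z gives the same grasp; the last joint's range is limited). The gripper opens to 91 mm and grips with 3 to 60 N. Pads are 32 mm wide; open, the fingers measure 118 mm over their backs; the gripper's body (76 mm by 178 mm) begins 60 mm behind the grasp point.
Start: joints at [-66.349, 18.312, 89.639, -0, 72.044, -1.146], TCP at [241.17, -522, 179.976] pointing down, gripper open.
Joint ranges: [-177.97, 177.97], [-48.28, 115.42], [12.27, 149.76], [-77.06, 257.06], [2.81, 150.46], [-146.56, 146.56]. Speed limits (degrees/s): [147.25, 147.25, 180, 180, 180, 180].

## Interface

Orientations are given as [roll, pitch, yaw] about the fixed x, y, z axes, in that order (R = Rz(yaw) Ry(pitch) Rx(roll)).
In Python, from workcell import * gives the robot as it stands.
- The arm moves only by the tool move_arm, never from a script. Its argument "motion" is a list of rows, each a list of 3 entries, a list of its own where there are three numbers: the finger opening in mm, from 0 to 91.2, then the shift along the world's x, y, z in units of 25 mm (1.0 is 25 mm), then the turn, a rotation vector about the world's x, y, z in units of 4 degrees (1.0 is 4 degrees). In form: [[grip, [x, y, z], [ax, ay, az]], ...]. A call has 1 to 20 rows; each row shifts and turns the commanded pose from where the row before left it; what a row does not reach is not made up. A row lasts 1/12 s, in which the tool goes at most 41.7 mm and 7.16 degrees, less where a joint would pass 70% of its speed; a pose out of reach is approached as far as the arm can. A call with a number of a shift or a turn outside -1 to 1 is refused whole. A call with a gripper value outside its range is refused whole. The fingers move at their own pace and stop on an object; "grip_force" is the grip in N (left out, the last holds). Time passes only in rows, so rows that do not move let the fingers close. It gives the time, the measured TCP pose, the force, the opening and the grip force at its end, in the units of the state.
- state(): the state, without advancing time (a new reading comes with each control period).
- grab_frame(name): name is "scene" or "top" or "wrist"; returns the picture (420x560x3 uint8, blue, green, red); there is no depth.
- camera_info(name): a dict with "fx", "fy", "cx", "cy" (pixels), "rvec" (rotation vector, rad) and "tvec" (3), from world to camera coordinates, as OpenCV has them. Camera axes: x right, y down, z forward; pixel columns grow to the right and rows downward; lengths in mm; the calibration is good to about 2 mm. A picture is of the moment at which its call begins: read the wrist's pose just before it. camera_info takes no time and is no camera call; for the wrist camera it gives the pose at the moment of the call.
- job_done(): hands the job in; it is judged then, once.
The state is a dict: "time_s": time; "qpos": joint angles; "qvel": joint speeds; "effort": joint torques, N m; "ee_pos": TCP position; "ee_rot": TCP orientation; "force": force on the tool from outside, world axes, zero at the start; "torque": the same for the moment, N m; "gripper_width": finger opening in mm; "gripper_force": force on a finger pad.
Only numpy, scipy, OpenCV 4.12 (cv2) and the standard library are available. Lean on these libraries where they do the work, as an engineer would, in place of code of your own. Each camera call takes 0.05 s, during which the arm holds its last target. There are 200 camera calls.

## Working session

There is one attempt and no reset: what is moved stays moved. The work goes in short steps, Python scripts to look and compute and a tool call to move; the robot and the scene stay as the last step left them, time stands still between calls to the robot, and variables do not carry over. Pictures are saved under pics/ and viewed, at most 14 in all, crops included, and the job is handed in when it is done.

Besides the shell and the picture viewer there is one more tool, called after ">>>" as name([rows], argument=value, ...), one row to a line, values as JSON. move_arm: Moves the arm, as the interface text tells. Shifts and turns lie within -1 to 1; 1 stands for 25 mm of shift or 4 degrees of turn. Its arguments: {"type":"object","properties":{"motion":{"type":"array","items":{"type":"array"}},"grip_force":{"type":"number"}},"required":["motion"]}

```bash
mkdir -p pics
cat > h.py <<'E'
from workcell import *
import numpy as np, cv2
def cam(n):
    c=camera_info(n);R,_=cv2.Rodrigues(np.array(c["rvec"],float));return c,R,np.array(c["tvec"],float).reshape(3)
def ray(n,u,v,z,ci=None):
    c,R,t=ci or cam(n)
    d=R.T@np.array([(u-c["cx"])/c["fx"],(v-c["cy"])/c["fy"],1.]);o=-R.T@t
    return o+d*(z-o[2])/d[2]
def proj(n,p,ci=None):
    c,R,t=ci or cam(n);q=R@np.array(p,float)+t
    return np.array([c["fx"]*q[0]/q[2]+c["cx"],c["fy"]*q[1]/q[2]+c["cy"]])
E
python3 - <<'E'
from h import *
for n in("scene","top"):
    im=grab_frame(n);cv2.imwrite(f"pics/{n}0.png",im)
    c,R,t=cam(n);print(n,c["fx"],c["cx"],c["cy"],(-R.T@t).round(),R.round(2).tolist())
print(state())
E
```

```text
scene 465.8093014198544 273.47383253693636 211.1823638452 [-178. -636.  588.] [[0.52, -0.86, 0.02], [-0.45, -0.29, -0.85], [0.73, 0.43, -0.53]]
top 497.3740853168162 277.33056331945556 207.14863588262875 [ 471. -248.  958.] [[-0.02, -1.0, -0.02], [-1.0, 0.02, -0.07], [0.07, 0.02, -1.0]]
{'time_s': 0.1, 'qpos': array([-6.63495104e+01,  1.83477149e+01,  8.96982777e+01, -1.14475385e-03,
        7.20413927e+01, -1.14676491e+00]), 'qvel': array([ 0.06482403, -0.03417963, -0.22175242, -0.06448293, -0.1157643 ,
        0.01305603]), 'effort': array([ 3.68180363e-04, -4.13331485e+01, -2.32509917e+01,  7.30535388e-02,
        4.21923702e-02, -5.37957101e-05]), 'ee_pos': array([ 240.95403938, -521.55030566,  179.21472237]), 'ee_rot': array([-1.79912610e+02, -6.60659444e-04,  2.47976078e+01]), 'force': array([-0.4103252 , -0.28343521, -0.31534095]), 'torque': array([ 0.02078755, -0.00240189, -0.02316141]), 'gripper_force': 0.0, 'gripper_width': 91.59662213904446}
```

View pics/scene0.png

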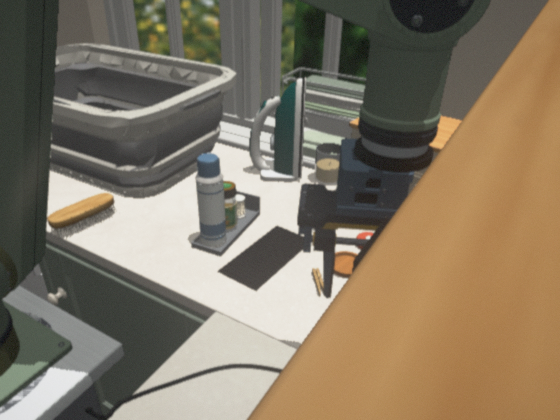

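View pics/top0.png

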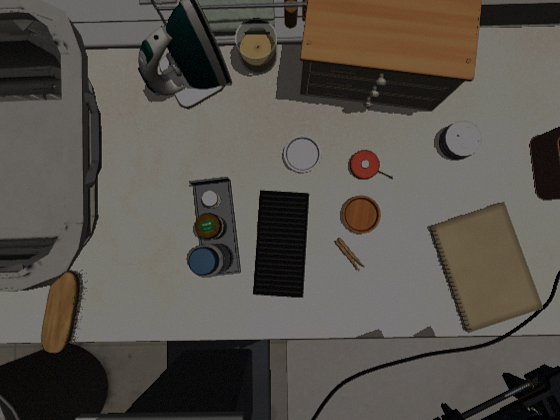

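The scene view shows the can (210,200), jar (230,205) and spool (240,205) in the organiser. The top view shows the can's cap (203,261), jar lid (208,226), spool (209,199), mat (281,244), wooden dish (360,215) with a white look-alike (302,154), tape measure (364,164) and peg (348,253).
Possible mix-ups:
- **Spool:** (209,199). The white pot at (460,138) and candle at (256,48) are not in the organiser.
- **Dish:** the wooden one at (360,215), not the white one at (302,154).
- **Can:** blue cap at (203,261).
- **Jar:** dark lid at (208,226).

Next is a close crop to check these choices.

Run:
```python
from h import *
im=cv2.imread("pics/top0.png")
cr=cv2.convertScaleAbs(im[140:310,170:400],alpha=1.6,beta=10)
cv2.imwrite("pics/crop0.png",cv2.resize(cr,None,fx=3.4,fy=3.4,interpolation=cv2.INTER_CUBIC))
hsv=cv2.cvtColor(im,cv2.COLOR_BGR2HSV)
for n,(u,v) in dict(can=(203,261),jar=(208,226),spool=(209,199),dish=(360,215),mat=(281,244),rack=(228,220),table=(330,200),rackf=(222,200)).items(): print(n,hsv[v,u],im[v,u])
def blob(n,m,z,u,v):
    cs,_=cv2.findContours(m,cv2.RETR_EXTERNAL,cv2.CHAIN_APPROX_NONE)
    c=max((c for c in cs if cv2.pointPolygonTest(c,(u,v),True)>-8),key=cv2.contourArea)
    (a,b),r=cv2.minEnclosingCircle(c);x,y,w,h=cv2.boundingRect(c)
    print(n,cv2.contourArea(c),(round(a,1),round(b,1)),round(r,1),(x,y,w,h),"->",ray("top",x+w/2-.5,y+h/2-.5,z).round(1));return c
H,S,V=cv2.split(hsv)
blob("can",((abs(H.astype(int)-105)<15)&(S>90)).astype(np.uint8)*255,204,203,261)
blob("spool",((V>135)&(S<90)).astype(np.uint8)[:, :]*255,56,209,199)
blob("dish",((H<20)&(S>110)).astype(np.uint8)*255,14,360,215)
c=blob("mat",(V<45).astype(np.uint8)*255,4,281,244)
print([ray("top",*p,4).round(0).tolist()for p in cv2.boxPoints(cv2.minAreaRect(c))])
```

```text
can [104 110  74] [74 59 42]
jar [ 65 172  52] [23 52 17]
spool [  0   2 118] [117 117 118]
dish [ 12 173  96] [31 57 96]
mat [45 30 17] [15 17 16]
rack [165   8  68] [67 66 68]
table [ 23   9 119] [115 118 119]
rackf [150   4  65] [65 64 65]
can 599.0 (203.4, 261.0) 14.9 (189, 247, 30, 28) -> [ 447.3 -121.2  204. ]Traceback (most recent call last):
  File "<stdin>", line 14, in <module>
  File "<stdin>", line 9, in blob
ValueError: max() iterable argument is empty
```

View pics/crop0.png

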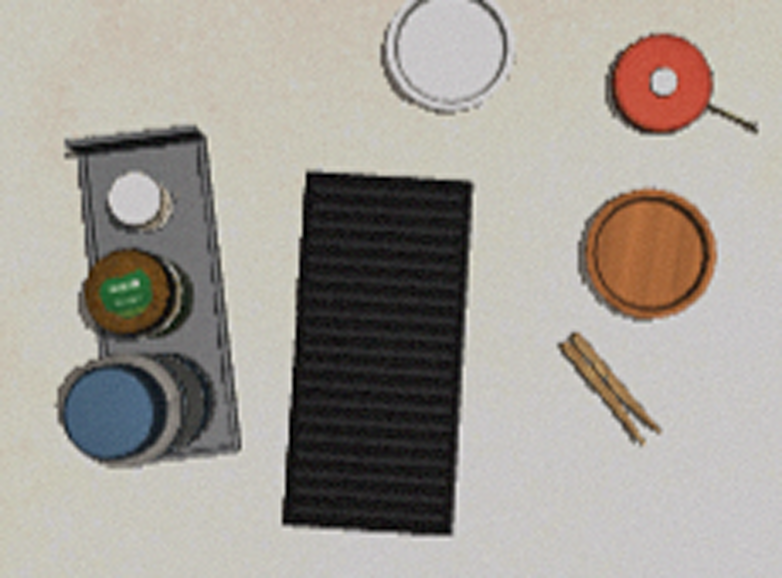

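The crop (3.4x) shows the blue can cap (113,413), jar lid (129,292), white spool top (133,199), mat corners (307,172), (471,183), (452,535), (283,524), and the wooden dish (649,254). The organiser's right lip runs (203,135)–(240,450). The choices fit the descriptions.

Run:
```python
from h import *
f=lambda a,b,z:ray("top",170+(a+.5)/3.4-.5,140+(b+.5)/3.4-.5,z).round(1)
P=dict(can=f(113,413,204),jar=f(129,292,113),spool=f(133,199,56),dish=f(649,254,14))
for k,v in P.items():print(k,v)
m=[f(*p,4) for p in((307,172),(471,183),(452,535),(283,524))];print("mat",m,np.mean(m,0))
a,b=f(203,135,14),f(240,450,14);print("lip",a,b,np.degrees(np.arctan2(*(a-b)[1::-1])))
d=P["spool"]-P["can"];print(np.degrees(np.arctan2(d[1],d[0])))
for k in P: print(k,"scene",proj("scene",P[k]).round(),"top base",proj("top",[P[k][0],P[k][1],8]).round())
print("peg",f(571,340,6),f(650,438,6),"tape",f(661,83,15))
# scene check of can cap
im=grab_frame("scene");hsv=cv2.cvtColor(im,cv2.COLOR_BGR2HSV)
cv2.imwrite("pics/sc1.png",cv2.resize(cv2.convertScaleAbs(im[145:255,180:330],alpha=1.2),None,fx=5,fy=5,interpolation=cv2.INTER_CUBIC))
```

```text
can [ 446.4 -120.3  204. ]
jar [ 503.6 -113.5  113. ]
spool [ 555.7 -107.1   56. ]
dish [ 522.6 -388.8   14. ]
mat [array([ 573.8, -198.2,    4. ]), array([ 565.5, -291. ,    4. ]), array([ 368.5, -275.7,    4. ]), array([ 376.2, -181.3,    4. ])] [ 471.   -236.55    4.  ]
lip [ 595.  -140.5   14. ] [ 418.4 -158.8   14. ] 5.916103094537103
6.886177732085815
can scene [208. 157.] top base [220. 257.]
jar scene [225. 185.] top base [216. 227.]
spool scene [237. 197.] top base [213. 200.]
dish scene [345. 262.] top base [360. 215.]
peg [ 475.7 -344.8    6. ] [ 420.3 -387.3    6. ] tape [ 618.5 -398.4   15. ]
```

View pics/sc1.png

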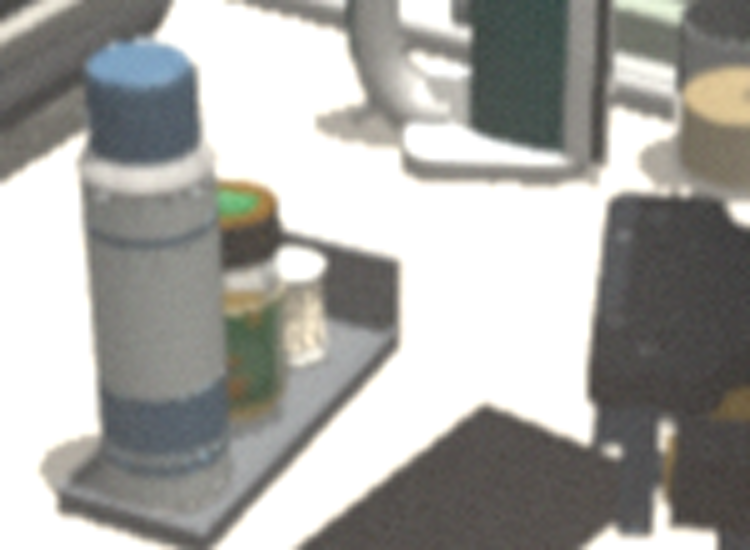

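The can's cap at (140,65) in this crop projects to within 1 px of the top-view estimate. The order can, jar, spool along the organiser is confirmed.

>>> move_arm([
  [91, [0, 0, 1], [0, 0, 0]],
  [91, [0, 0, 1], [0, 0, 0]],
  [91, [0, 0, 1], [0, 0, 0]],
  [91, [0.48, 0.94, 0], [0, 0, -0.27]],
  [91, [0.48, 0.94, 0], [0, 0, -0.27]],
  [91, [0.48, 0.94, 0], [0, 0, -0.27]],
  [91, [0.48, 0.94, 0], [0, 0, -0.27]],
  [91, [0.48, 0.94, 0], [0, 0, -0.27]],
  [91, [0.48, 0.94, 0], [0, 0, -0.27]],
  [91, [0.48, 0.94, 0], [0, 0, -0.27]],
  [91, [0.48, 0.94, 0], [0, 0, -0.27]],
  [91, [0.48, 0.94, 0], [0, 0, -0.27]],
  [91, [0.48, 0.94, 0], [0, 0, -0.27]],
  [91, [0.48, 0.94, 0], [0, 0, -0.27]],
  [91, [0.48, 0.94, 0], [0, 0, -0.27]],
  [91, [0.48, 0.94, 0], [0, 0, -0.27]],
  [91, [0.48, 0.94, 0], [0, 0, -0.27]],
  [91, [0.48, 0.94, 0], [0, 0, -0.27]],
  [91, [0.48, 0.94, 0], [0, 0, -0.27]],
  [91, [0.48, 0.94, 0], [0, 0, -0.27]],
])

```text
time_s: 1.82
ee_pos: [445.3, -121.2, 254.8]
ee_rot: [-180.0, 0.0, 6.4]
force: [0.5, 0.9, 0.1]
gripper_width: 90.8
gripper_force: 0.0
```

Run:
```python
from h import *
s=state();print(s["ee_pos"],s["ee_rot"],s["time_s"])
ci=cam("wrist");im=grab_frame("wrist");cv2.imwrite("pics/w1.png",im)
c,R,t=ci;print((-R.T@t).round(1),R.round(2).tolist(),c["fx"],c["cx"],c["cy"])
for k,p in dict(can=(446.4,-120.3,204),jar=(503.6,-113.5,113),spool=(555.7,-107,56)).items():print(k,proj("wrist",p,ci).round())
```

```text
[ 445.34276917 -121.18492696  254.76555516] [-1.79996131e+02  2.42017162e-02  6.38181222e+00] 1.8167
[ 524.7 -113.2  458.6] [[0.11, -0.99, 0.0], [-0.95, -0.11, 0.28], [-0.28, -0.03, -0.96]] 291.9515242844663 277.961752462713 208.6951037741681
can [276. 213.]
jar [276. 142.]
spool [276.  98.]
```

View pics/w1.png

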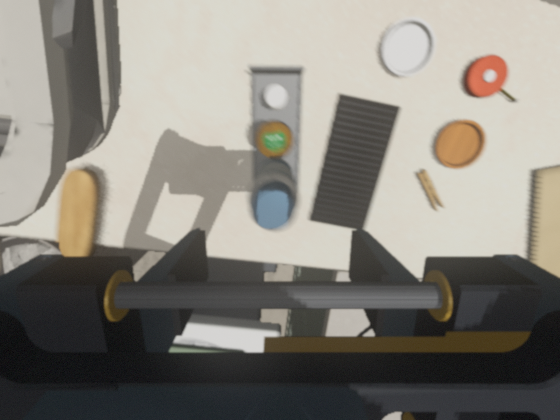

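The wrist view shows the can's cap (273,205), jar lid (274,139), spool top (276,96), mat (355,160) and wooden dish (460,144). I'll refine the positions with masks in this nearer view.

```bash
cat >> h.py <<'E'
def masks(im):
    H,S,V=[a.astype(int) for a in cv2.split(cv2.cvtColor(cv2.medianBlur(im,3),cv2.COLOR_BGR2HSV))]
    return dict(can=(abs(H-105)<15)&(S>80),jar=(((H<90)&(S>100))),spool=(V>150)&(S<60),dish=(H<20)&(S>100))
def circ(im,k,u,v,r):
    m=masks(im)[k].astype(np.uint8)*255;w=np.zeros_like(m);cv2.circle(w,(u,v),r,255,-1)
    cs,_=cv2.findContours(m&w,cv2.RETR_EXTERNAL,cv2.CHAIN_APPROX_NONE);c=max(cs,key=cv2.contourArea)
    return cv2.fitEllipse(cv2.convexHull(c)),cv2.boundingRect(c)
E
python3 - <<'E'
from h import *
ci=cam("wrist");im=cv2.imread("pics/w1.png")
for k,u,v,r,z in(("can",273,205,26,204),("jar",274,139,22,113),("spool",276,96,15,56),("dish",460,144,32,14)):
    e,b=circ(im,k,u,v,r);print(k,np.round(e[0],1),np.round(e[1],1),b,ray("wrist",*e[0],z,ci).round(1))
im=cv2.imread("pics/top0.png")
for k,u,v,r,z in(("jar",208,226,17,113),("dish",360,215,24,14)):
    e,b=circ(im,k,u,v,r);print("top",k,np.round(e[0],1),np.round(e[1],1),b,ray("top",*e[0],z).round(1))
im=cv2.imread("pics/w1.png")
f=lambda a,b,z:ray("wrist",a,b,z,ci).round(1)
print("mat",[f(*p,4) for p in((341,95),(398,107),(362,228),(311,219))])
E
```

```text
Traceback (most recent call last):
  File "h.py", line 17, in circ
    cs,_=cv2.findContours(m&w,cv2.RETR_EXTERNAL,cv2.CHAIN_APPROX_NONE);c=max(cs,key=cv2.contourArea)
                                                                         ~~~^^^^^^^^^^^^^^^^^^^^^^^^
ValueError: max() iterable argument is empty
```

Run:
```python
from h import *
ci=cam("wrist");im=cv2.imread("pics/w1.png")
h=cv2.cvtColor(im,cv2.COLOR_BGR2HSV)
print(h[205,273],h[139,274],h[139,262],h[96,276],h[96,295],h[144,460])
for k,u,v,r,z in(("can",273,205,26,204),("jar",274,139,22,113),("spool",276,96,15,56),("dish",460,144,32,14)):
  try:
    e,b=circ(im,k,u,v,r);print(k,np.round(e[0],1),np.round(e[1],1),b,ray("wrist",*e[0],z,ci).round(1))
  except Exception as x: print(k,"none")
cr=cv2.convertScaleAbs(im[60:240,230:340],alpha=1.3)
cv2.imwrite("pics/w1c.png",cv2.resize(cr,None,fx=3.3,fy=3.3,interpolation=cv2.INTER_CUBIC))
```

```text
[102  66 163] [ 59  57 175] [ 33  99 129] [ 20   4 216] [ 20   5 163] [ 15 133 193]
can none
jar [273.7 139.1] [32.7 35.7] (257, 123, 34, 34) [ 508.7 -106.3  113. ]
spool [276.8  95.6] [27.4 30.6] (263, 81, 29, 31) [ 560.6 -103.7   56. ]
dish [459.5 143.5] [42.4 52. ] (436, 121, 48, 47) [ 528.7 -380.4   14. ]
```

View pics/w1c.png

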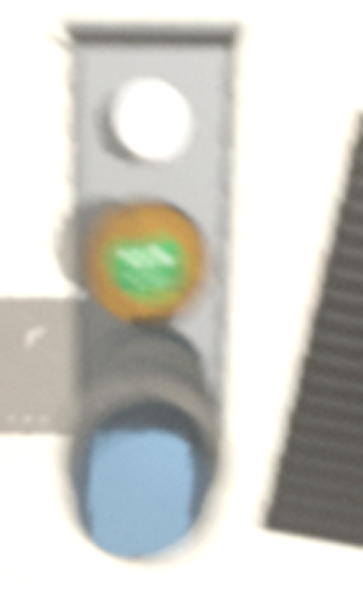

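The crop shows the cap (141,494), jar lid (147,262) and spool (151,120); the can's lower part is in shade. The wrist and top estimates differ by about 5 mm, so I aim between them. Comparing scene pictures before and after closing will show any shift.

>>> move_arm([
  [91, [0.12, 0.12, -0.2], [0, 0, 0]],
  [91, [0, 0, -0.6], [0, 0, 0]],
  [91, [0, 0, -0.65], [0, 0, 0]],
  [91, [0, 0, -0.65], [0, 0, 0]],
  [91, [0, 0, -0.65], [0, 0, 0]],
  [91, [0, 0, -0.65], [0, 0, 0]],
  [91, [0, 0, -0.65], [0, 0, 0]],
  [91, [0, 0, -0.6], [0, 0, 0]],
  [91, [0, 0, 0], [0, 0, 0]],
  [91, [0, 0, 0], [0, 0, 0]],
], grip_force=5)

```text
time_s: 2.7
ee_pos: [447.3, -119.9, 138.1]
ee_rot: [-180.0, 0.1, 6.4]
force: [-0.1, 0.1, 0.3]
gripper_width: 90.9
gripper_force: 0.0
```

Run:
```python
from h import *
print(camera_info("wrist").keys())
im=grab_frame("scene");cv2.imwrite("pics/sc2.png",im)
im=grab_frame("top");cv2.imwrite("pics/top2.png",im)
a=cv2.imread("pics/scene0.png")[130:260,150:330];b=im=cv2.imread("pics/sc2.png")[130:260,150:330]
cv2.imwrite("pics/cmp2.png",cv2.resize(np.hstack([a,b]),None,fx=2.2,fy=3,interpolation=cv2.INTER_CUBIC))
```

```text
dict_keys(['fx', 'fy', 'cx', 'cy', 'rvec', 'tvec'])
```

View pics/cmp2.png

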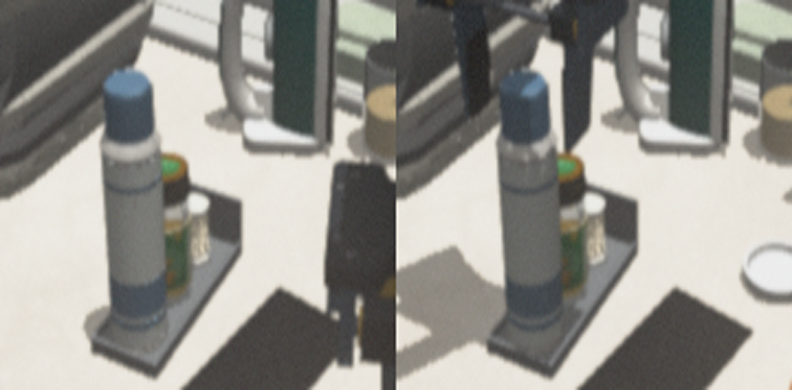

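The left/right comparison shows the fingers beside the can, with tips at about (478,115) and (575,150), seemingly behind it. I'll check against the expected projection.

Run:
```python
from h import *
s=state();p=np.array(s["ee_pos"]);y=np.radians(s["ee_rot"][2]);d=np.array([-np.sin(y),np.cos(y),0]);n=np.array([np.cos(y),np.sin(y),0])
for sg in(1,-1):
  for a in (45,59):
    for b in(-16,0,16):
      q=proj("scene",p+sg*a*d+b*n);print(sg*a,b,q.round(1),"cmp",((q[0]-150)*2.2+396).round(),((q[1]-130)*3).round())
print("can top",proj("scene",[447,-120,204]).round(1))
im=cv2.imread("pics/sc2.png");cv2.imwrite("pics/sc2c.png",cv2.resize(im[110:250,160:290],None,fx=4.2,fy=4.2,interpolation=cv2.INTER_CUBIC))
```

```text
45 -16 [186.6 184.4] cmp 476.0 163.0
45 0 [191.1 181. ] cmp 486.0 153.0
45 16 [195.4 177.6] cmp 496.0 143.0
59 -16 [180.6 182.9] cmp 463.0 159.0
59 0 [185.2 179.5] cmp 473.0 148.0
59 16 [189.6 176.2] cmp 483.0 138.0
-45 -16 [226.3 194.5] cmp 564.0 194.0
-45 0 [230.4 190.8] cmp 573.0 182.0
-45 16 [234.4 187.2] cmp 582.0 172.0
-59 -16 [232.8 196.2] cmp 578.0 199.0
-59 0 [236.8 192.4] cmp 587.0 187.0
-59 16 [240.7 188.7] cmp 596.0 176.0
can top [207.9 156.4]
```

View pics/sc2c.png

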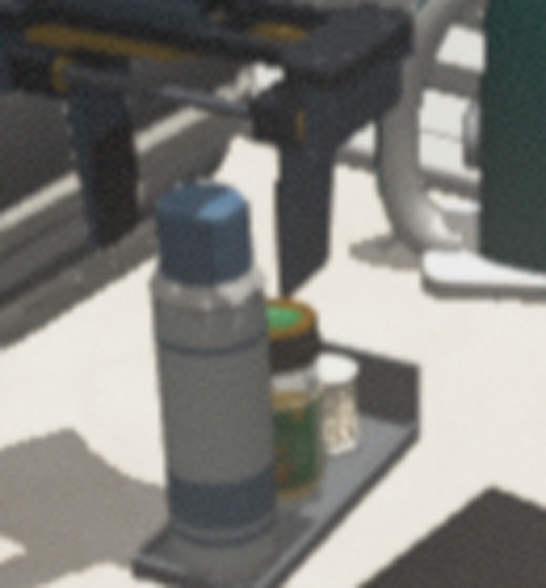

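The fingertips appear at scene px (188,168) and (233,176), about 12 px above where the reported pose puts them. The wrist view also looked farther away than calibrated, so I'll check by solving the wrist camera's pose from the mat, dish and tops as seen from the top camera.

Run:
```python
from h import *
W=np.array([[573.8,-198.2,4],[565.5,-291,4],[368.5,-275.7,4],[376.2,-181.3,4],[503.6,-113.5,113],[555.7,-107.1,56],[522.6,-388.8,14]])
I=np.array([[341,95],[398,107],[362,228],[311,219],[274.3,139.2],[276.2,96.2],[459.5,143.5]])
c=camera_info("wrist");K=np.array([[c["fx"],0,c["cx"]],[0,c["fy"],c["cy"]],[0,0,1.]])
ok,r,t=cv2.solvePnP(W,I,K,None,flags=cv2.SOLVEPNP_SQPNP);ok,r,t=cv2.solvePnP(W,I,K,None,r,t,True)
R,_=cv2.Rodrigues(r);print("pnp cam",(-R.T@t).ravel().round(1),R.round(3).tolist())
q,_=cv2.projectPoints(W,r,t,K,None);print((q[:,0]-I).round(1).tolist())
_,Rc,tc=cam("wrist");print("calib now",(-Rc.T@tc).round(1),Rc.round(3).tolist(), "(at w1 z was +116.7, x -2,y-1.3)")
```

```text
pnp cam [ 521.4 -126.6  475.1] [[0.111, -0.993, -0.031], [-0.954, -0.115, 0.275], [-0.277, -0.001, -0.961]]
[[-2.0, -0.6], [1.2, 0.3], [2.0, 0.3], [-1.7, -1.4], [0.6, -0.2], [-0.1, 0.8], [-0.2, 0.6]]
calib now [ 527.7 -111.9  343.4] [[0.112, -0.994, 0.002], [-0.954, -0.107, 0.28], [-0.279, -0.033, -0.96]] (at w1 z was +116.7, x -2,y-1.3)
```

Run:
```python
from h import *
p=np.array([241,-521.6,179.2]);y=np.radians(24.8);d=np.array([-np.sin(y),np.cos(y),0]);n=np.array([np.cos(y),np.sin(y),0])
for sg in(1,-1):
  for a in (45,59):
    print(sg*a,[proj("scene",p+sg*a*d+b*n+[0,0,h]).round(0).tolist() for b in(-16,16) for h in (0,30)])
im=cv2.imread("pics/scene0.png");cv2.imwrite("pics/s0c.png",cv2.resize(im[190:340,280:400],None,fx=3.9,fy=3.9,interpolation=cv2.INTER_CUBIC))
```

```text
45 [[328.0, 319.0], [330.0, 300.0], [329.0, 300.0], [330.0, 282.0]]
59 [[317.0, 318.0], [318.0, 299.0], [318.0, 300.0], [319.0, 281.0]]
-45 [[404.0, 326.0], [408.0, 307.0], [401.0, 307.0], [405.0, 289.0]]
-59 [[416.0, 327.0], [421.0, 308.0], [412.0, 308.0], [417.0, 290.0]]
```

View pics/s0c.png

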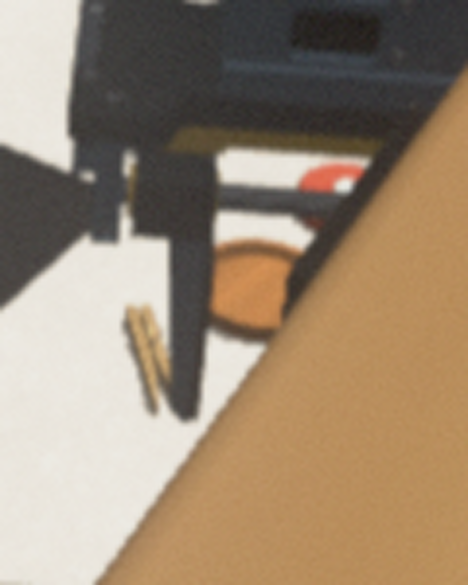

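The finger end at the start (about (328,297)) also shows roughly 30 mm above the reported TCP. Before relying on heights, I'll go low over the empty mat to see where the fingers really end.

>>> move_arm([
  [91, [0, 0, 0.9], [0, 0, 0]],
  [91, [0, 0, 0.9], [0, 0, 0]],
  [91, [0, 0, 0.9], [0, 0, 0]],
  [91, [0, 0, 0.9], [0, 0, 0]],
  [91, [0, 0, 0.9], [0, 0, 0]],
  [20, [0.28, -0.85, 0], [0, 0, 0]],
  [20, [0.28, -0.85, 0], [0, 0, 0]],
  [20, [0.28, -0.85, 0], [0, 0, 0]],
  [20, [0.28, -0.85, 0], [0, 0, 0]],
  [20, [0.28, -0.85, 0], [0, 0, 0]],
  [20, [0.28, -0.85, 0], [0, 0, 0]],
  [20, [0, 0, -0.9], [0, 0, 0]],
  [20, [0, 0, -0.95], [0, 0, 0]],
  [20, [0, 0, -0.95], [0, 0, 0]],
  [20, [0, 0, -0.95], [0, 0, 0]],
  [20, [0, 0, -0.95], [0, 0, 0]],
  [20, [0, 0, -0.95], [0, 0, 0]],
  [20, [0, 0, -0.95], [0, 0, 0]],
  [20, [0, 0, -0.95], [0, 0, 0]],
  [20, [0, 0, -0.9], [0, 0, 0]],
])

```text
time_s: 4.47
ee_pos: [490.9, -247.6, 40.0]
ee_rot: [179.9, -0.1, 6.4]
force: [0.3, 0.0, -0.7]
gripper_width: 19.9
gripper_force: 0.0
```

>>> move_arm([
  [20, [0, 0, -0.2], [0, 0, 0]],
  [20, [0, 0, -0.2], [0, 0, 0]],
  [20, [0, 0, 0], [0, 0, 0]],
  [20, [0, 0, 0], [0, 0, 0]],
])

```text
time_s: 4.8
ee_pos: [491.3, -247.6, 31.4]
ee_rot: [179.9, -0.1, 6.4]
force: [0.7, 0.2, -0.3]
gripper_width: 19.8
gripper_force: 0.0
```

Run:
```python
from h import *
s=state();p=np.array(s["ee_pos"]);print(p)
im=grab_frame("scene");cv2.imwrite("pics/sc3.png",im);cv2.imwrite("pics/top3.png",grab_frame("top"))
u,v=proj("scene",p);print("tcp at",u,v,"mat below",proj("scene",[p[0],p[1],4]))
u,v=int(u),int(v);print("crop",u-70,v-90)
cv2.imwrite("pics/sc3c.png",cv2.resize(im[v-90:v+40,u-70:u+70],None,fx=4,fy=4,interpolation=cv2.INTER_CUBIC))
```

```text
[ 491.26256907 -247.63420804   31.37046873]
tcp at 276.0796318426164 239.97968286579808 mat below [275.84021523 250.70622165]
crop 206 149
```

View pics/sc3c.png

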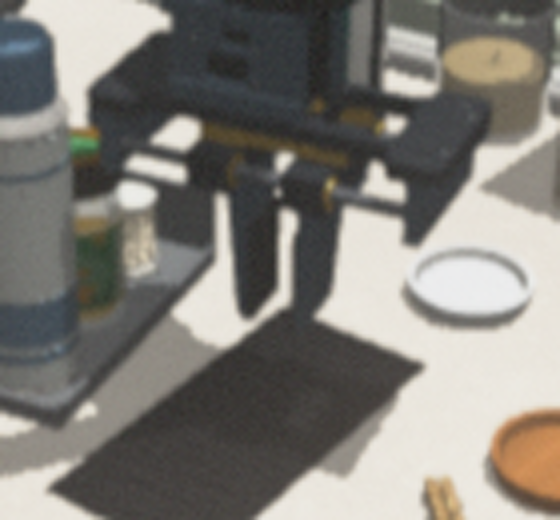

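The finger ends show at (278,320) in the crop, while the reported TCP projects to (280,364): about 27 mm higher than reported. A guarded touch on the mat will settle it.

>>> move_arm([
  [20, [0, 0, -0.3], [0, 0, 0]],
  [20, [0, 0, -0.3], [0, 0, 0]],
  [20, [0, 0, -0.16], [0, 0, 0]],
  [20, [0, 0, -0.08], [0, 0, 0]],
  [20, [0, 0, -0.06], [0, 0, 0]],
  [20, [0, 0, -0.04], [0, 0, 0]],
  [20, [0, 0, -0.04], [0, 0, 0]],
  [20, [0, 0, -0.04], [0, 0, 0]],
  [20, [0, 0, -0.04], [0, 0, 0]],
  [20, [0, 0, 0], [0, 0, 0]],
])

```text
time_s: 5.73
ee_pos: [490.1, -247.0, 3.4]
ee_rot: [180.0, 0.0, 6.4]
force: [-0.4, 0.8, -0.3]
gripper_width: 19.8
gripper_force: 0.0
```

>>> move_arm([
  [20, [0, 0, -0.06], [0, 0, 0]],
  [20, [0, 0, -0.06], [0, 0, 0]],
  [20, [0, 0, -0.06], [0, 0, 0]],
  [20, [0, 0, 0], [0, 0, 0]],
])

```text
time_s: 6.07
ee_pos: [489.9, -246.9, -1.4]
ee_rot: [-180.0, 0.0, 6.4]
force: [0.5, 0.3, -0.6]
gripper_width: 20.0
gripper_force: 0.0
```

Run:
```python
from h import *
s=state();p=np.array(s["ee_pos"]);print(p,s["force"])
im=grab_frame("scene");cv2.imwrite("pics/sc4.png",im)
cv2.imwrite("pics/sc4c.png",cv2.resize(im[149:279,206:346],None,fx=4,fy=4,interpolation=cv2.INTER_CUBIC))
```

```text
[ 489.90802083 -246.86806718   -1.36304146] [ 0.4577201   0.27876488 -0.553839  ]
```

View pics/sc4c.png

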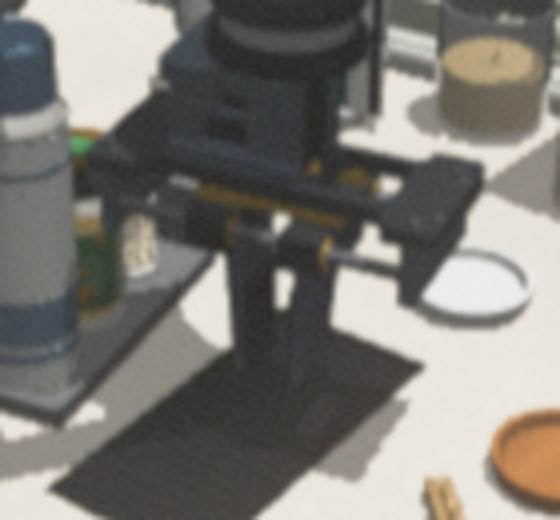

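The finger ends are now at (272,380) in the crop, while the mat point under the TCP is at (279,407), so they are still above the mat at a reported z of -1.4. I continue the guarded descent.

>>> move_arm([
  [20, [0, 0, -0.08], [0, 0, 0]],
  [20, [0, 0, -0.08], [0, 0, 0]],
  [20, [0, 0, -0.08], [0, 0, 0]],
  [20, [0, 0, -0.08], [0, 0, 0]],
  [20, [0, 0, 0], [0, 0, 0]],
])

```text
time_s: 6.53
ee_pos: [489.8, -246.8, -9.5]
ee_rot: [-180.0, 0.0, 6.4]
force: [-0.5, -0.1, 0.6]
gripper_width: 20.0
gripper_force: 0.0
```

>>> move_arm([
  [20, [0, 0, -0.06], [0, 0, 0]],
  [20, [0, 0, -0.06], [0, 0, 0]],
  [20, [0, 0, 0], [0, 0, 0]],
])

```text
time_s: 6.78
ee_pos: [490.0, -246.9, -12.3]
ee_rot: [-180.0, 0.0, 6.4]
force: [1.0, -0.9, -0.1]
gripper_width: 20.1
gripper_force: 0.0
```

>>> move_arm([
  [20, [0, 0, -0.06], [0, 0, 0]],
  [20, [0, 0, -0.06], [0, 0, 0]],
  [20, [0, 0, 0], [0, 0, 0]],
])

```text
time_s: 7.03
ee_pos: [490.0, -246.9, -15.3]
ee_rot: [-180.0, 0.0, 6.4]
force: [-0.7, -0.4, 0.7]
gripper_width: 19.8
gripper_force: 0.0
```

>>> move_arm([
  [20, [0, 0, -0.06], [0, 0, 0]],
  [20, [0, 0, -0.06], [0, 0, 0]],
  [20, [0, 0, 0], [0, 0, 0]],
])

```text
time_s: 7.28
ee_pos: [490.0, -246.9, -18.3]
ee_rot: [-180.0, 0.0, 6.4]
force: [-0.3, -0.5, 0.1]
gripper_width: 19.7
gripper_force: 0.0
```

>>> move_arm([
  [20, [0, 0, -0.06], [0, 0, 0]],
  [20, [0, 0, 0], [0, 0, 0]],
])

```text
time_s: 7.45
ee_pos: [490.0, -246.9, -19.8]
ee_rot: [-180.0, 0.0, 6.4]
force: [0.3, -0.1, -0.6]
gripper_width: 19.8
gripper_force: 0.0
```

>>> move_arm([
  [20, [0, 0, -0.06], [0, 0, 0]],
  [20, [0, 0, 0], [0, 0, 0]],
])

```text
time_s: 7.62
ee_pos: [490.0, -246.9, -21.2]
ee_rot: [-180.0, 0.0, 6.4]
force: [-0.1, 0.3, 1.4]
gripper_width: 20.1
gripper_force: 0.0
```

>>> move_arm([
  [20, [0, 0, -0.06], [0, 0, 0]],
  [20, [0, 0, 0], [0, 0, 0]],
])

```text
time_s: 7.78
ee_pos: [490.0, -246.9, -22.8]
ee_rot: [-180.0, 0.0, 6.4]
force: [-0.2, -0.9, -0.8]
gripper_width: 20.0
gripper_force: 0.0
```

>>> move_arm([
  [20, [0, 0, -0.05], [0, 0, 0]],
  [20, [0, 0, 0], [0, 0, 0]],
])

```text
time_s: 7.95
ee_pos: [490.0, -246.9, -24.0]
ee_rot: [-180.0, 0.0, 6.4]
force: [0.2, 0.6, -0.1]
gripper_width: 19.8
gripper_force: 0.0
```

>>> move_arm([
  [20, [0, 0, -0.05], [0, 0, 0]],
  [20, [0, 0, 0], [0, 0, 0]],
])

```text
time_s: 8.12
ee_pos: [490.1, -246.9, -25.2]
ee_rot: [-180.0, 0.0, 6.4]
force: [-0.6, 0.2, 0.4]
gripper_width: 20.4
gripper_force: 0.0
```

>>> move_arm([
  [20, [0, 0, -0.05], [0, 0, 0]],
  [20, [0, 0, 0], [0, 0, 0]],
])

```text
time_s: 8.28
ee_pos: [490.0, -246.9, -26.5]
ee_rot: [-180.0, 0.0, 6.4]
force: [-0.1, -0.9, 0.5]
gripper_width: 19.9
gripper_force: 0.0
```

Run:
```python
from h import *
s=state();print(s["ee_pos"],s["force"])
a=grab_frame("scene");cv2.imwrite("pics/sc5.png",a)
W=grab_frame("wrist");cv2.imwrite("pics/w5.png",W)
cv2.imwrite("pics/sc5c.png",cv2.resize(a[180:270,230:320],None,fx=6,fy=6,interpolation=cv2.INTER_CUBIC))
```

```text
[ 490.02975201 -246.94596371  -26.46629477] [-0.14929419 -0.8507499   0.48588008]
```

View pics/sc5c.png

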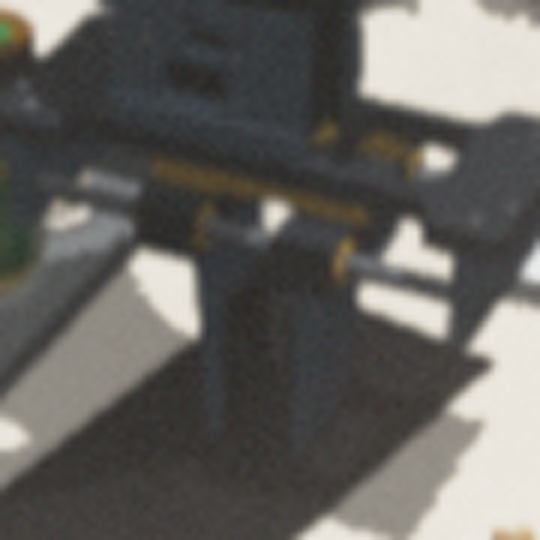

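The finger ends (215,440) and (300,445) are nearly on the mat. I keep going in 1 mm steps.

>>> move_arm([
  [20, [0, 0, -0.05], [0, 0, 0]],
  [20, [0, 0, 0], [0, 0, 0]],
])

```text
time_s: 8.55
ee_pos: [490.1, -246.9, -27.7]
ee_rot: [-180.0, 0.0, 6.4]
force: [1.4, -0.0, -0.6]
gripper_width: 20.0
gripper_force: 0.0
```

>>> move_arm([
  [20, [0, 0, -0.05], [0, 0, 0]],
  [20, [0, 0, 0], [0, 0, 0]],
])

```text
time_s: 8.72
ee_pos: [490.1, -246.9, -29.0]
ee_rot: [-180.0, 0.0, 6.4]
force: [-0.3, -0.2, -0.6]
gripper_width: 19.7
gripper_force: 0.0
```

>>> move_arm([
  [20, [0, 0, -0.05], [0, 0, 0]],
  [20, [0, 0, 0], [0, 0, 0]],
])

```text
time_s: 8.88
ee_pos: [490.4, -247.1, -29.7]
ee_rot: [180.0, -0.0, 6.4]
force: [-0.8, 0.7, 3.8]
gripper_width: 19.7
gripper_force: 1.8
```

>>> move_arm([
  [20, [0, 0, -0.05], [0, 0, 0]],
  [20, [0, 0, 0], [0, 0, 0]],
])

```text
time_s: 9.05
ee_pos: [490.4, -247.1, -29.7]
ee_rot: [180.0, -0.0, 6.4]
force: [-2.4, 1.4, 11.6]
gripper_width: 20.0
gripper_force: 6.1
```

Contact came at a reported z of -29.5 on the 4 mm mat, so the true height is the reported one plus about 33.5 mm. I'll lift off and check x/y for a similar offset using the pictures already taken.

>>> move_arm([
  [20, [0, 0, 0.8], [0, 0, 0]],
  [91, [0, 0, 0.9], [0, 0, 0]],
  [91, [0, 0, 0.9], [0, 0, 0]],
  [91, [0, 0, 0.9], [0, 0, 0]],
  [91, [0, 0, 0.9], [0, 0, 0]],
  [91, [0, 0, 0.9], [0, 0, 0]],
  [91, [0, 0, 0.9], [0, 0, 0]],
  [91, [0, 0, 0.9], [0, 0, 0]],
  [91, [0, 0, 0.9], [0, 0, 0]],
  [91, [0, 0, 0.9], [0, 0, 0]],
  [91, [0, 0, 0], [0, 0, 0]],
  [91, [0, 0, 0], [0, 0, 0]],
])

```text
time_s: 10.05
ee_pos: [490.7, -247.2, 192.0]
ee_rot: [179.9, -0.1, 6.4]
force: [-0.8, -0.4, -1.0]
gripper_width: 89.7
gripper_force: 0.0
```

Run:
```python
from h import *
s=state();print(s["ee_pos"],s["ee_rot"])
ci=cam("wrist");im=grab_frame("wrist");cv2.imwrite("pics/w6.png",im);np.save("w6.npy",np.array([ci[0]["fx"],ci[0]["cx"],ci[0]["cy"]]));
c,R,t=ci
hsv=cv2.cvtColor(im,cv2.COLOR_BGR2HSV);m=(hsv[...,2]<75).astype(np.uint8)*255
for dz in(0,33.5):
    o=-R.T@t+[0,0,dz];cj=(c,R,-R@o);print("dz",dz,"cam",o.round(1))
    for k,p,r,z in(("jar",(503.6,-113.5,113),26,113),("spool",(555.7,-107,56),20,56),("dish",(522.6,-388.8,14),38,14)):
        u,v=proj("wrist",p,cj).astype(int)
        e,b=circ(im,k,int(u),int(v),r);print(k,"pred",(u,v),"seen",np.round(e[0],1),np.round(e[1],1),ray("wrist",*e[0],z,cj).round(1))
    print([proj("wrist",q,cj).round(0).tolist() for q in([573.8,-198.2,4],[565.5,-291,4],[368.5,-275.7,4],[376.2,-181.3,4])])
cs,_=cv2.findContours(m,cv2.RETR_EXTERNAL,cv2.CHAIN_APPROX_NONE)
for q in cs:
    if cv2.contourArea(q)>1500: print("dark",cv2.contourArea(q),cv2.boundingRect(q),cv2.approxPolyDP(q,5,True)[:8,0].tolist())
```

```text
[ 490.6706747  -247.24016486  192.01265227] [ 1.79916429e+02 -1.17314469e-01  6.43788838e+00]
dz 0 cam [ 569.5 -239.   396. ]
jar pred (np.int64(142), np.int64(178)) seen [146.4 179.8] [35.7 37.6] [ 502.5 -117.5  113. ]
spool pred (np.int64(158), np.int64(122)) seen [157.9 121.8] [39.3 40. ] [ 556.5 -106.6   56. ]
dish pred (np.int64(386), np.int64(173)) seen [387.5 172.4] [50.6 55.6] [ 524.6 -390.1   14. ]
[[246.0, 116.0], [317.0, 132.0], [287.0, 267.0], [223.0, 255.0]]
dz 33.5 cam [ 569.5 -239.   429.5]
jar pred (np.int64(155), np.int64(172)) seen [151.2 180.5] [27.1 33.9] [ 494.5 -108.4  113. ]
spool pred (np.int64(168), np.int64(122)) seen [168.6 120.8] [36.6 40.6] [ 557.9 -106.5   56. ]
dish pred (np.int64(377), np.int64(169)) seen [387.5 172.4] [50.6 55.6] [ 520.7 -403.4   14. ]
[[248.0, 117.0], [314.0, 131.0], [286.0, 257.0], [227.0, 246.0]]
dark 71006.5 (0, 227, 560, 193) [[0, 278], [0, 419], [380, 419], [394, 410], [400, 419], [559, 419], [559, 279], [516, 256]]
dark 5228.0 (228, 147, 71, 113) [[261, 147], [264, 153], [244, 152], [229, 254], [266, 257], [262, 252], [273, 249], [276, 232]]
```

Run:
```python
from h import *
y=np.radians(6.4);d=np.array([-np.sin(y),np.cos(y),0]);n=np.array([np.cos(y),np.sin(y),0])
for nm,p,w,o,f in(("sc4",[489.9,-246.9,32.1],10,(206,149),4),("sc3",[491.3,-247.6,64.9],10,(206,149),4),("sc2",[447.3,-119.9,171.6],45,(160,110),4.2)):
  for sg in(1,-1):
    print(nm,sg,[(((proj("scene",np.array(p)+sg*a*d+b*n)-o)*f).round(0).tolist()) for a in(w,w+13) for b in(-16,16)])
for z in(60,80,100,120,140): print(z,((proj("scene",np.array([489.9,-246.9,z])-89*d-38*n)-(206,149))*4).round(), ((proj("scene",np.array([489.9,-246.9,z])-89*d+38*n)-(206,149))*4).round())
```

```text
sc4 1 [[247.0, 375.0], [273.0, 342.0], [223.0, 369.0], [250.0, 336.0]]
sc4 -1 [[283.0, 386.0], [308.0, 352.0], [306.0, 392.0], [332.0, 359.0]]
sc3 1 [[250.0, 321.0], [277.0, 289.0], [226.0, 314.0], [254.0, 283.0]]
sc3 -1 [[287.0, 331.0], [313.0, 298.0], [311.0, 337.0], [336.0, 305.0]]
sc2 1 [[104.0, 253.0], [142.0, 225.0], [80.0, 247.0], [119.0, 220.0]]
sc2 -1 [[274.0, 294.0], [309.0, 264.0], [299.0, 300.0], [334.0, 270.0]]
60 [418. 406.] [472. 324.]
80 [420. 372.] [475. 291.]
100 [423. 337.] [478. 257.]
120 [425. 300.] [481. 222.]
140 [428. 263.] [484. 186.]
```

The tips' x/y match to within a few mm; only the height is offset. Corrected target for the can: reported z of about 110.

>>> move_arm([
  [91, [0, 0, 0.8], [0, 0, 0]],
  [91, [-0.29, 0.85, 0], [0, 0, 0]],
  [91, [-0.29, 0.85, 0], [0, 0, 0]],
  [91, [-0.29, 0.85, 0], [0, 0, 0]],
  [91, [-0.29, 0.85, 0], [0, 0, 0]],
  [91, [-0.29, 0.85, 0], [0, 0, 0]],
  [91, [-0.29, 0.85, 0], [0, 0, 0]],
  [91, [0, 0, 0], [0, 0, 0]],
  [91, [0, 0, 0], [0, 0, 0]],
  [91, [0, 0, -0.68], [0, 0, 0]],
  [91, [0, 0, -0.68], [0, 0, 0]],
  [91, [0, 0, -0.68], [0, 0, 0]],
  [91, [0, 0, -0.68], [0, 0, 0]],
  [91, [0, 0, -0.68], [0, 0, 0]],
  [91, [0, 0, -0.34], [0, 0, 0]],
  [91, [0, 0, -0.34], [0, 0, 0]],
  [91, [0, 0, 0], [0, 0, 0]],
  [91, [0, 0, 0], [0, 0, 0]],
], grip_force=10)

```text
time_s: 11.6
ee_pos: [446.9, -119.8, 109.1]
ee_rot: [180.0, 0.0, 6.4]
force: [0.2, -0.3, -0.2]
gripper_width: 91.1
gripper_force: 0.0
```

Run:
```python
from h import *
cv2.imwrite("pics/scA.png",grab_frame("scene"))
```

>>> move_arm([
  [60, [0, 0, 0], [0, 0, 0]],
  [58, [0, 0, 0], [0, 0, 0]],
  [56, [0, 0, 0], [0, 0, 0]],
  [55, [0, 0, 0], [0, 0, 0]],
  [54, [0, 0, 0], [0, 0, 0]],
  [52, [0, 0, 0], [0, 0, 0]],
  [48, [0, 0, 0], [0, 0, 0]],
  [48, [0, 0, 0], [0, 0, 0]],
  [48, [0, 0, 0], [0, 0, 0]],
], grip_force=15)

```text
time_s: 12.4
ee_pos: [446.8, -119.4, 109.4]
ee_rot: [180.0, -0.0, 6.4]
force: [0.0, 0.6, 0.9]
gripper_width: 53.9
gripper_force: 15.0
```

```bash
cat >> h.py <<'E'
def shift(a,b,box,pad=8):
    # displacement of the patch box (x0,y0,x1,y1) of picture a in picture b, subpixel
    a,b=[cv2.cvtColor(cv2.imread(f"pics/{f}.png"),cv2.COLOR_BGR2GRAY) for f in(a,b)]
    x0,y0,x1,y1=box;r=cv2.matchTemplate(cv2.resize(b[y0-pad:y1+pad,x0-pad:x1+pad],None,fx=8,fy=8,interpolation=cv2.INTER_CUBIC),cv2.resize(a[y0:y1,x0:x1],None,fx=8,fy=8,interpolation=cv2.INTER_CUBIC),cv2.TM_CCOEFF_NORMED)
    _,m,_,l=cv2.minMaxLoc(r);return round(l[0]/8-pad,2),round(l[1]/8-pad,2),round(m,3)
E
python3 - <<'E'
from h import *
cv2.imwrite("pics/scB.png",grab_frame("scene"))
for b in((190,208,232,245),(195,185,230,245)):print(shift("scA","scB",b),shift("scene0","scB",b),shift("scene0","scA",b))
p=np.array([447,-120,50]);print(proj("scene",p+[10,0,0])-proj("scene",p),proj("scene",p+[0,10,0])-proj("scene",p))
s=state();print(s["ee_pos"],s["gripper_width"],s["gripper_force"],s["force"])
E
```

```text
(0.0, 0.0, 0.998) (0.25, -0.88, 0.922) (0.12, -0.75, 0.92)
(0.0, 0.0, 0.965) (0.12, -0.25, 0.921) (0.0, -0.25, 0.931)
[ 2.93492086 -2.25121811] [-3.844213   -1.43400413]
[ 446.76549412 -119.44431709  109.38660096] 54.0653136787364 14.999512284994125 [-0.6963535   1.63247156  2.07792092]
```

The grip is 54.0 mm wide and the can did not shift (0.0 px). Its start corresponds to the reported pose (446.8,-119.4,109.4). Now I carry it to the mat.

>>> move_arm([
  [45, [0, 0, 0], [0, 0, 0]],
  [45, [0, 0, 0.3], [0, 0, 0]],
  [45, [0, 0, 0.4], [0, 0, 0]],
  [45, [0, 0, 0.4], [0, 0, 0]],
  [45, [0, 0, 0.4], [0, 0, 0]],
  [45, [0, 0, 0.1], [0, 0, 0]],
  [45, [-0.06, -0.22, 0], [0, 0, 0]],
  [45, [-0.12, -0.44, 0], [0, 0, 0]],
  [45, [-0.12, -0.44, 0], [0, 0, 0]],
  [45, [-0.12, -0.44, 0], [0, 0, 0]],
  [45, [-0.12, -0.44, 0], [0, 0, 0]],
  [45, [-0.12, -0.44, 0], [0, 0, 0]],
  [45, [-0.12, -0.44, 0], [0, 0, 0]],
  [45, [-0.12, -0.44, 0], [0, 0, 0]],
  [45, [-0.12, -0.44, 0], [0, 0, 0]],
  [45, [-0.12, -0.44, 0], [0, 0, 0]],
  [45, [-0.12, -0.44, 0], [0, 0, 0]],
  [45, [-0.04, -0.1, 0], [0, 0, 0]],
  [45, [0, 0, 0], [0, 0, 0]],
  [45, [0, 0, 0], [0, 0, 0]],
], grip_force=25)

```text
time_s: 14.12
ee_pos: [414.1, -237.4, 149.2]
ee_rot: [-180.0, -0.0, 6.4]
force: [-0.4, -0.4, -2.0]
gripper_width: 53.9
gripper_force: 25.0
```

>>> move_arm([
  [45, [0, 0, -0.3], [0, 0, 0]],
  [45, [0, 0, -0.4], [0, 0, 0]],
  [45, [0, 0, -0.4], [0, 0, 0]],
  [45, [0, 0, -0.3], [0, 0, 0]],
  [45, [0, 0, -0.15], [0, 0, 0]],
  [45, [0, 0, -0.1], [0, 0, 0]],
  [45, [0, 0, -0.04], [0, 0, 0]],
  [45, [0, 0, 0], [0, 0, 0]],
])

```text
time_s: 14.78
ee_pos: [414.3, -237.5, 106.9]
ee_rot: [180.0, 0.0, 6.4]
force: [0.2, -0.1, -2.9]
gripper_width: 54.1
gripper_force: 25.0
```

>>> move_arm([
  [45, [0, 0, -0.04], [0, 0, 0]],
  [45, [0, 0, -0.02], [0, 0, 0]],
  [45, [0, 0, 0], [0, 0, 0]],
])

```text
time_s: 15.03
ee_pos: [414.3, -237.6, 105.7]
ee_rot: [180.0, -0.0, 6.4]
force: [1.1, -0.0, -2.6]
gripper_width: 53.8
gripper_force: 25.0
```

>>> move_arm([
  [45, [0, 0, -0.02], [0, 0, 0]],
  [45, [0, 0, 0], [0, 0, 0]],
])

```text
time_s: 15.2
ee_pos: [414.4, -237.6, 105.4]
ee_rot: [180.0, -0.0, 6.4]
force: [0.0, 0.6, -0.9]
gripper_width: 54.1
gripper_force: 25.0
```

>>> move_arm([
  [58, [0, 0, 0], [0, 0, 0]],
  [64, [0, 0, 0], [0, 0, 0]],
  [91, [0, 0, 0], [0, 0, 0]],
  [91, [0, 0, 0], [0, 0, 0]],
  [91, [0, 0, 0.5], [0, 0, 0]],
  [91, [0, 0, 0.9], [0, 0, 0]],
  [91, [0, 0, 0.9], [0, 0, 0]],
  [91, [0, 0, 0.9], [0, 0, 0]],
  [91, [0, 0, 0.9], [0, 0, 0]],
  [91, [0.51, 0.7, 0], [0, 0, 0]],
  [91, [0.51, 0.7, 0], [0, 0, 0]],
  [91, [0.51, 0.7, 0], [0, 0, 0]],
  [91, [0.51, 0.7, 0], [0, 0, 0]],
  [91, [0.51, 0.7, 0], [0, 0, 0]],
  [91, [0.51, 0.7, 0], [0, 0, 0]],
  [91, [0.51, 0.7, 0], [0, 0, 0]],
  [91, [0, 0, 0], [0, 0, 0]],
  [91, [0, 0, 0], [0, 0, 0]],
])

```text
time_s: 16.7
ee_pos: [503.6, -114.5, 207.3]
ee_rot: [180.0, 0.0, 6.6]
force: [-0.4, -0.1, -0.2]
gripper_width: 91.1
gripper_force: 0.0
```

Run:
```python
from h import *
s=state();print(s["ee_pos"],s["time_s"])
ci=cam("wrist");im=grab_frame("wrist");cv2.imwrite("pics/w7.png",im)
cv2.imwrite("pics/scC.png",grab_frame("scene"))
for k,p,r,z in(("jar",(503.6,-113.5,113),30,113),("spool",(555.7,-107,56),20,56),("dish",(522.6,-388.8,14),45,14)):
    u,v=proj("wrist",p,ci).astype(int)
    e,b=circ(im,k,int(u),int(v),r);print(k,"pred",(u,v),"seen",np.round(e[0],1),np.round(e[1],1),b,ray("wrist",*e[0],z,ci).round(1))
im=cv2.imread("pics/top0.png")
e,b=circ(im,"jar",208,226,17);print(e,ray("top",*e[0],113))
```

```text
[ 503.64081358 -114.4595686   207.27283322] 16.7
jar pred (np.int64(275), np.int64(201)) seen [273.7 198.9] [31.6 35.5] (258, 182, 29, 35) [ 506.1 -111.   113. ]
spool pred (np.int64(275), np.int64(146)) seen [275.6 143.9] [34.6 41.3] (256, 126, 40, 34) [ 558.9 -106.6   56. ]
dish pred (np.int64(473), np.int64(191)) seen [475.1 190.4] [46.  55.1] (449, 166, 53, 50) [ 524.8 -389.9   14. ]
((208.63839721679688, 226.0314178466797), (24.81299591064453, 30.461864471435547), 113.84480285644531) [ 502.6988636  -115.29816307  113.        ]
```

View pics/w7.png

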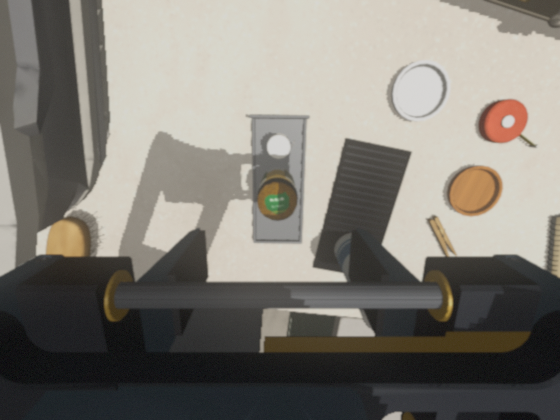

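The wrist view shows the can standing on the mat near (350,255), the jar lid (277,197), spool (279,146), and wooden dish (475,190) with peg and tape undisturbed. Now I go down on the jar.

>>> move_arm([
  [91, [0.08, 0.06, -0.5], [0, 0, 0]],
  [91, [0, 0, -0.8], [0, 0, 0]],
  [91, [0, 0, -0.8], [0, 0, 0]],
  [91, [0, 0, -0.8], [0, 0, 0]],
  [91, [0, 0, -0.8], [0, 0, 0]],
  [91, [0, 0, -0.8], [0, 0, 0]],
  [91, [0, 0, -0.8], [0, 0, 0]],
  [91, [0, 0, -0.8], [0, 0, 0]],
  [91, [0, 0, -0.8], [0, 0, 0]],
  [91, [0, 0, -0.6], [0, 0, 0]],
  [91, [0, 0, -0.33], [0, 0, 0]],
  [91, [0, 0, 0], [0, 0, 0]],
  [91, [0, 0, 0], [0, 0, 0]],
], grip_force=8)

```text
time_s: 17.88
ee_pos: [505.4, -114.1, 12.0]
ee_rot: [180.0, -0.0, 6.4]
force: [-0.1, 0.2, 0.8]
gripper_width: 90.9
gripper_force: 0.0
```

Run:
```python
from h import *
cv2.imwrite("pics/scD.png",grab_frame("scene"))
```

>>> move_arm([
  [52, [0, 0, 0], [0, 0, 0]],
  [50, [0, 0, 0], [0, 0, 0]],
  [48, [0, 0, 0], [0, 0, 0]],
  [47, [0, 0, 0], [0, 0, 0]],
  [46, [0, 0, 0], [0, 0, 0]],
  [45, [0, 0, 0], [0, 0, 0]],
  [44, [0, 0, 0], [0, 0, 0]],
  [42, [0, 0, 0], [0, 0, 0]],
  [38, [0, 0, 0], [0, 0, 0]],
  [36, [0, 0, 0], [0, 0, 0]],
  [36, [0, 0, 0], [0, 0, 0]],
], grip_force=12)

```text
time_s: 18.85
ee_pos: [505.4, -113.4, 11.7]
ee_rot: [-180.0, 0.0, 6.4]
force: [-0.4, -0.0, 0.2]
gripper_width: 43.8
gripper_force: 12.0
```

Run:
```python
from h import *
cv2.imwrite("pics/scE.png",grab_frame("scene"))
p=[505,-112,60];u,v=proj("scene",p);print(u,v)
for b in((212,205,240,235),(215,212,238,234)):print(shift("scD","scE",b),shift("scC","scE",b),shift("scC","scD",b))
q=np.array(p);print(proj("scene",q+[10,0,0])-proj("scene",q),proj("scene",q+[0,10,0])-proj("scene",q))
s=state();print(s["ee_pos"],s["gripper_width"],s["gripper_force"],s["force"])
```

```text
225.6151451572752 206.35593796199737
(-5.5, -1.38, 0.722) (-5.5, -1.75, 0.716) (0.0, -0.62, 0.952)
(0.12, 0.38, 0.916) (0.12, -0.12, 0.881) (-0.12, -0.75, 0.909)
[ 2.72255506 -2.03485536] [-3.74692188 -1.3016511 ]
[ 505.40485984 -113.45727404   11.71548379] 43.64969499813628 11.99451050721109 [-0.35120939  0.10523928 -0.54288786]
```

The grip is 43.7 mm wide and the shift is under 1 mm. The jar's start corresponds to the reported pose (505.4,-113.4,11.7). Now I move it to the mat.

>>> move_arm([
  [36, [0, 0, 0], [0, 0, 0]],
  [36, [0, 0, 0.3], [0, 0, 0]],
  [36, [0, 0, 0.4], [0, 0, 0]],
  [36, [0, 0, 0.4], [0, 0, 0]],
  [36, [0, 0, 0.4], [0, 0, 0]],
  [36, [0, 0, 0.1], [0, 0, 0]],
  [36, [0.02, -0.25, 0], [0, 0, 0]],
  [36, [0.04, -0.48, 0], [0, 0, 0]],
  [36, [0.04, -0.48, 0], [0, 0, 0]],
  [36, [0.04, -0.48, 0], [0, 0, 0]],
  [36, [0.04, -0.48, 0], [0, 0, 0]],
  [36, [0.04, -0.48, 0], [0, 0, 0]],
  [36, [0.04, -0.48, 0], [0, 0, 0]],
  [36, [0.04, -0.48, 0], [0, 0, 0]],
  [36, [0.04, -0.48, 0], [0, 0, 0]],
  [36, [0.04, -0.48, 0], [0, 0, 0]],
  [36, [0.04, -0.48, 0], [0, 0, 0]],
  [36, [0, -0.05, 0], [0, 0, 0]],
  [36, [0, 0, 0], [0, 0, 0]],
  [36, [0, 0, 0], [0, 0, 0]],
], grip_force=20)

```text
time_s: 20.57
ee_pos: [515.7, -240.8, 51.6]
ee_rot: [-180.0, 0.0, 6.4]
force: [0.3, -0.4, -0.9]
gripper_width: 43.1
gripper_force: 20.0
```

>>> move_arm([
  [36, [0, 0, -0.3], [0, 0, 0]],
  [36, [0, 0, -0.4], [0, 0, 0]],
  [36, [0, 0, -0.4], [0, 0, 0]],
  [36, [0, 0, -0.3], [0, 0, 0]],
  [36, [0, 0, -0.15], [0, 0, 0]],
  [36, [0, 0, -0.1], [0, 0, 0]],
  [36, [0, 0, -0.06], [0, 0, 0]],
  [36, [0, 0, 0], [0, 0, 0]],
])

```text
time_s: 21.23
ee_pos: [515.9, -241.0, 8.7]
ee_rot: [-180.0, 0.0, 6.4]
force: [0.3, -0.0, -1.4]
gripper_width: 43.3
gripper_force: 20.0
```

>>> move_arm([
  [36, [0, 0, -0.03], [0, 0, 0]],
  [36, [0, 0, 0], [0, 0, 0]],
])

```text
time_s: 21.4
ee_pos: [516.2, -241.1, 8.5]
ee_rot: [180.0, -0.0, 6.4]
force: [0.4, 0.1, 0.0]
gripper_width: 42.8
gripper_force: 20.0
```

>>> move_arm([
  [48, [0, 0, 0], [0, 0, 0]],
  [54, [0, 0, 0], [0, 0, 0]],
  [91, [0, 0, 0], [0, 0, 0]],
  [91, [0, 0, 0], [0, 0, 0]],
  [91, [0, 0, 0.7], [0, 0, 0]],
  [91, [0, 0, 1], [0, 0, 0]],
  [91, [0, 0, 1], [0, 0, 0]],
  [91, [0, 0, 1], [0, 0, 0]],
  [91, [0.28, 0.89, 0], [0, 0, 0]],
  [91, [0.28, 0.89, 0], [0, 0, 0]],
  [91, [0.28, 0.89, 0], [0, 0, 0]],
  [91, [0.28, 0.89, 0], [0, 0, 0]],
  [91, [0.28, 0.89, 0], [0, 0, 0]],
  [91, [0.28, 0.89, 0], [0, 0, 0]],
  [91, [0, 0, 0], [0, 0, 0]],
  [91, [0, 0, 0], [0, 0, 0]],
])

```text
time_s: 22.73
ee_pos: [558.1, -106.8, 100.8]
ee_rot: [180.0, 0.0, 6.6]
force: [-0.2, 0.1, -0.1]
gripper_width: 91.0
gripper_force: 0.0
```

Run:
```python
from h import *
s=state();print(s["ee_pos"],s["time_s"])
ci=cam("wrist");im=grab_frame("wrist");cv2.imwrite("pics/w8.png",im)
cv2.imwrite("pics/scF.png",grab_frame("scene"))
u,v=proj("wrist",(557,-107,56),ci);print(u,v)
g=im[int(v)-30:int(v)+30,int(u)-30:int(u)+30];V=g.max(2)
for th in(190,215,235):
    m=(V>th).astype(np.uint8)
    n,l,st,ce=cv2.connectedComponentsWithStats(m);k=l[30,30];print(th,k,st[k],ce[k]+[int(u)-30,int(v)-30],ray("wrist",*(st[k][:2]+st[k][2:4]/2-.5+[int(u)-30,int(v)-30]),56,ci).round(1))
```

```text
[ 558.08559262 -106.76261644  100.75691557] 22.7333
276.72836621661025 217.07423214907456
190 1 [ 20  17  23  28 526] [277.98859316 217.61596958] [ 556.6 -107.3   56. ]
215 0 [   0    0   60   60 3600] [275.5 216.5] [ 557.4 -105.8   56. ]
235 0 [   0    0   60   60 3600] [275.5 216.5] [ 557.4 -105.8   56. ]
```

The spool is at (556.6,-107.3), within 1.5 mm of the tool. Descending.

>>> move_arm([
  [91, [-0.04, -0.02, -0.4], [0, 0, 0]],
  [91, [0, 0, -0.8], [0, 0, 0]],
  [91, [0, 0, -0.8], [0, 0, 0]],
  [91, [0, 0, -0.8], [0, 0, 0]],
  [91, [0, 0, -0.8], [0, 0, 0]],
  [91, [0, 0, -0.5], [0, 0, 0]],
  [91, [0, 0, -0.34], [0, 0, 0]],
  [70, [0, 0, 0], [0, 0, 0]],
  [50, [0, 0, 0], [0, 0, 0]],
  [40, [0, 0, 0], [0, 0, 0]],
  [36, [0, 0, 0], [0, 0, 0]],
  [34, [0, 0, 0], [0, 0, 0]],
  [32, [0, 0, 0], [0, 0, 0]],
  [30, [0, 0, 0], [0, 0, 0]],
  [28, [0, 0, 0], [0, 0, 0]],
  [24, [0, 0, 0], [0, 0, 0]],
  [22, [0, 0, 0], [0, 0, 0]],
  [22, [0, 0, 0], [0, 0, 0]],
], grip_force=4)

```text
time_s: 24.33
ee_pos: [556.9, -108.0, -10.2]
ee_rot: [180.0, -0.0, 6.4]
force: [0.7, 0.5, 1.1]
gripper_width: 28.8
gripper_force: 4.0
```

The spool is gripped (28.8 mm). I lift it over the jar's height and carry it to the dish.

>>> move_arm([
  [22, [0, 0, 0.4], [0, 0, 0]],
  [22, [0, 0, 0.8], [0, 0, 0]],
  [22, [0, 0, 0.9], [0, 0, 0]],
  [22, [0, 0, 0.9], [0, 0, 0]],
  [22, [0, 0, 0.9], [0, 0, 0]],
  [22, [0, 0, 0.8], [0, 0, 0]],
  [22, [-0.05, -0.45, 0], [0, 0, 0]],
  [22, [-0.1, -0.85, 0], [0, 0, 0]],
  [22, [-0.1, -0.85, 0], [0, 0, 0]],
  [22, [-0.1, -0.85, 0], [0, 0, 0]],
  [22, [-0.1, -0.85, 0], [0, 0, 0]],
  [22, [-0.1, -0.85, 0], [0, 0, 0]],
  [22, [-0.1, -0.85, 0], [0, 0, 0]],
  [22, [-0.1, -0.85, 0], [0, 0, 0]],
  [22, [-0.1, -0.85, 0], [0, 0, 0]],
  [22, [-0.1, -0.85, 0], [0, 0, 0]],
  [22, [-0.1, -0.85, 0], [0, 0, 0]],
  [22, [-0.1, -0.85, 0], [0, 0, 0]],
  [22, [-0.1, -0.85, 0], [0, 0, 0]],
  [22, [-0.07, -0.6, 0], [0, 0, 0]],
], grip_force=8)

```text
time_s: 26.0
ee_pos: [522.8, -391.4, 106.4]
ee_rot: [-180.0, 0.1, 6.4]
force: [0.1, -0.5, -1.1]
gripper_width: 29.2
gripper_force: 8.0
```

Run:
```python
from h import *
s=state();print(s["ee_pos"],s["gripper_width"],s["gripper_force"])
ci=cam("wrist");im=grab_frame("wrist");cv2.imwrite("pics/w9.png",im)
u,v=proj("wrist",(523.7,-389.5,14),ci).astype(int);print(u,v)
e,b=circ(im,"dish",int(u),int(v),45);print(np.round(e,1) if 0 else e,b,ray("wrist",*e[0],14,ci).round(1))
```

```text
[ 522.76916113 -391.39840348  106.42680374] 29.219644603634205 8.000427782535553
275 200
((278.6195373535156, 200.21737670898438), (63.56074523925781, 64.66056823730469), 22.69281768798828) (247, 168, 64, 61) [ 524.9 -393.1   14. ]
```

>>> move_arm([
  [22, [0.04, 0, -0.3], [0, 0, 0]],
  [22, [0, 0, -0.7], [0, 0, 0]],
  [22, [0, 0, -0.8], [0, 0, 0]],
  [22, [0, 0, -0.8], [0, 0, 0]],
  [22, [0, 0, -0.8], [0, 0, 0]],
  [22, [0, 0, -0.6], [0, 0, 0]],
  [22, [0, 0, -0.4], [0, 0, 0]],
  [22, [0, 0, -0.2], [0, 0, 0]],
  [22, [0, 0, -0.06], [0, 0, 0]],
  [22, [0, 0, 0], [0, 0, 0]],
])

```text
time_s: 26.88
ee_pos: [525.2, -389.0, -9.2]
ee_rot: [180.0, -0.0, 6.5]
force: [-0.4, -0.4, -0.6]
gripper_width: 28.9
gripper_force: 8.0
```

>>> move_arm([
  [22, [0, 0, -0.03], [0, 0, 0]],
  [22, [0, 0, 0], [0, 0, 0]],
])

```text
time_s: 27.05
ee_pos: [525.5, -389.6, -9.1]
ee_rot: [179.9, -0.1, 6.4]
force: [0.3, -0.4, -0.0]
gripper_width: 29.1
gripper_force: 8.0
```

>>> move_arm([
  [22, [0, 0, -0.05], [0, 0, 0]],
  [22, [0, 0, 0], [0, 0, 0]],
])

```text
time_s: 27.22
ee_pos: [525.1, -389.4, -10.8]
ee_rot: [180.0, -0.0, 6.4]
force: [-0.1, 0.4, -0.1]
gripper_width: 28.6
gripper_force: 8.0
```

>>> move_arm([
  [22, [0, 0, -0.05], [0, 0, 0]],
  [22, [0, 0, 0], [0, 0, 0]],
  [22, [0, 0, 0], [0, 0, 0]],
])

```text
time_s: 27.47
ee_pos: [525.2, -389.5, -12.2]
ee_rot: [180.0, -0.0, 6.4]
force: [0.2, -0.3, 1.9]
gripper_width: 28.9
gripper_force: 8.0
```

Contact came at -12.2, as predicted for the dish floor. I release and rise.

>>> move_arm([
  [32, [0, 0, 0], [0, 0, 0]],
  [36, [0, 0, 0], [0, 0, 0]],
  [44, [0, 0, 0], [0, 0, 0]],
  [55, [0, 0, 0], [0, 0, 0]],
  [55, [0, 0, 0], [0, 0, 0]],
  [55, [0, 0, 0.4], [0, 0, 0]],
  [55, [0, 0, 0.8], [0, 0, 0]],
  [55, [0, 0, 0.9], [0, 0, 0]],
  [55, [0, 0, 0.9], [0, 0, 0]],
  [55, [0, 0, 0.9], [0, 0, 0]],
  [55, [0, 0, 0.9], [0, 0, 0]],
  [91, [0, 0.9, 0], [0, 0, 0]],
  [91, [0, 0.9, 0], [0, 0, 0]],
  [91, [0, 0.9, 0], [0, 0, 0]],
  [91, [0, 0.9, 0], [0, 0, 0]],
  [91, [0, 0, 0], [0, 0, 0]],
  [91, [0, 0, 0], [0, 0, 0]],
])

```text
time_s: 28.88
ee_pos: [525.2, -298.7, 108.5]
ee_rot: [179.9, -0.0, 6.5]
force: [0.1, 0.3, -0.5]
gripper_width: 90.1
gripper_force: 0.0
```

Run:
```python
from h import *
s=state();print(s["ee_pos"],s["ee_rot"],s["time_s"])
ci=cam("wrist");im=grab_frame("wrist");cv2.imwrite("pics/w10.png",im)
t=grab_frame("top");cv2.imwrite("pics/top10.png",t);cv2.imwrite("pics/scG.png",grab_frame("scene"))
def bright(nm,im,p,ci,S=70):
    u,v=proj(nm,p,ci).astype(int);w=24;g=im[v-w:v+w,u-w:u+w];h=cv2.cvtColor(g,cv2.COLOR_BGR2HSV)
    m=((h[...,1]<S)&(h[...,2]>90)).astype(np.uint8);n,l,st,ce=cv2.connectedComponentsWithStats(m)
    for k in range(1,n):
        if st[k][4]>30: print(nm,st[k],(ce[k]+[u-w,v-w]).round(1),ray(nm,*(ce[k]+[u-w,v-w]),p[2],ci).round(1))
bright("wrist",im,(525,-389.5,54),ci);bright("top",t,(525,-389.5,54),cam("top"))
e,b=circ(im,"jar",*[int(x) for x in proj("wrist",(516.2,-241.1,109),ci)],30);print("jar",e,ray("wrist",*e[0],109,ci))
print("peg/tape top shift",shift("top0","top10",(332,235,368,272)),shift("top0","top10",(345,148,395,182)))
```

```text
[ 525.18895894 -298.65672657  108.47656844] [ 1.79936900e+02 -4.55228270e-02  6.54190315e+00] 28.8833
wrist [   0    0   48   48 1409] [372.6 221.6] [ 526.8 -388.8   54. ]
top [  0   0  40  22 390] [362.  195.3] [ 555.1 -386.7   54. ]
jar ((201.10101318359375, 237.35116577148438), (49.73634338378906, 55.36861038208008), 120.38928985595703) [ 516.54226943 -243.04286364  109.        ]
peg/tape top shift (0.0, 0.12, 0.141) (-0.25, -0.25, 0.418)
```

Run:
```python
from h import *
ci=cam("wrist");im=cv2.imread("pics/w10.png");h=cv2.cvtColor(im,cv2.COLOR_BGR2HSV)
hole=((h[...,1]<70)).astype(np.uint8)
poly=np.array([proj("wrist",(524.5+33*np.cos(a),-390+33*np.sin(a),14),ci) for a in np.linspace(0,6.28,40)]).astype(np.int32)
w=np.zeros_like(hole);cv2.fillPoly(w,[poly],1);poly2=np.array([proj("wrist",(525.2+16*np.cos(a),-389.5+16*np.sin(a),z),ci) for z in(6,54) for a in np.linspace(0,6.28,40)]).astype(np.int32);cv2.fillPoly(w,[cv2.convexHull(poly2)],1)
m=hole&w;n,l,st,ce=cv2.connectedComponentsWithStats(m)
for k in range(1,n):
    if st[k][4]>30:print(st[k],ce[k].round(1))
print("expected upright outline",cv2.boundingRect(poly2),"dish",cv2.boundingRect(poly))
top=np.array([proj("wrist",(525.2+14.5*np.cos(a),-389.5+14.5*np.sin(a),54),ci) for a in np.linspace(0,6.28,40)]).astype(np.int32);print("top",cv2.boundingRect(top))
mm=((h[...,1]<40)&(h[...,2]>205)).astype(np.uint8)&w;print("bright",cv2.boundingRect(cv2.findNonZero(mm)),mm.sum())
```

```text
[ 348  197   42   44 1270] [367.1 219.4]
expected upright outline (343, 194, 46, 46) dish (329, 180, 63, 61)
top (355, 208, 33, 30)
bright (361, 211, 27, 26) 519
```

The spool's outline in the wrist view matches an upright spool at the placed spot. Next, the jar goes back.

>>> move_arm([
  [91, [-0.12, 0.77, 0], [0, 0, 0]],
  [91, [-0.12, 0.77, 0], [0, 0, 0]],
  [91, [-0.12, 0.76, 0], [0, 0, 0]],
  [91, [0, 0, 0], [0, 0, 0]],
  [91, [0, 0, 0], [0, 0, 0]],
  [91, [0, 0, -0.5], [0, 0, 0]],
  [91, [0, 0, -0.8], [0, 0, 0]],
  [91, [0, 0, -0.8], [0, 0, 0]],
  [91, [0, 0, -0.8], [0, 0, 0]],
  [91, [0, 0, -0.6], [0, 0, 0]],
  [91, [0, 0, -0.4], [0, 0, 0]],
  [91, [0, 0, -0.1], [0, 0, 0]],
  [91, [0, 0, 0], [0, 0, 0]],
  [91, [0, 0, 0], [0, 0, 0]],
])

```text
time_s: 30.2
ee_pos: [516.7, -242.6, 8.1]
ee_rot: [179.9, -0.1, 6.4]
force: [0.6, 0.2, 0.6]
gripper_width: 90.9
gripper_force: 0.0
```

>>> move_arm([
  [70, [-0.02, 0.05, 0.01], [0, 0, 0]],
  [54, [0, 0, 0], [0, 0, 0]],
  [50, [0, 0, 0], [0, 0, 0]],
  [48, [0, 0, 0], [0, 0, 0]],
  [46, [0, 0, 0], [0, 0, 0]],
  [45, [0, 0, 0], [0, 0, 0]],
  [44, [0, 0, 0], [0, 0, 0]],
  [42, [0, 0, 0], [0, 0, 0]],
  [38, [0, 0, 0], [0, 0, 0]],
  [36, [0, 0, 0], [0, 0, 0]],
  [36, [0, 0, 0], [0, 0, 0]],
], grip_force=15)

```text
time_s: 31.12
ee_pos: [515.4, -240.5, 7.8]
ee_rot: [180.0, -0.0, 6.4]
force: [0.7, -0.1, 0.4]
gripper_width: 43.4
gripper_force: 15.0
```

>>> move_arm([
  [36, [0, 0, 0.3], [0, 0, 0]],
  [36, [0, 0, 0.4], [0, 0, 0]],
  [36, [0, 0, 0.4], [0, 0, 0]],
  [36, [0, 0, 0.4], [0, 0, 0]],
  [36, [0, 0, 0.1], [0, 0, 0]],
  [36, [-0.02, 0.25, 0], [0, 0, 0]],
  [36, [-0.04, 0.48, 0], [0, 0, 0]],
  [36, [-0.04, 0.48, 0], [0, 0, 0]],
  [36, [-0.04, 0.48, 0], [0, 0, 0]],
  [36, [-0.04, 0.48, 0], [0, 0, 0]],
  [36, [-0.04, 0.48, 0], [0, 0, 0]],
  [36, [-0.04, 0.48, 0], [0, 0, 0]],
  [36, [-0.04, 0.48, 0], [0, 0, 0]],
  [36, [-0.04, 0.48, 0], [0, 0, 0]],
  [36, [-0.04, 0.48, 0], [0, 0, 0]],
  [36, [-0.04, 0.48, 0], [0, 0, 0]],
  [36, [0, 0, 0], [0, 0, 0]],
  [36, [0, 0, 0], [0, 0, 0]],
  [36, [0, 0, 0], [0, 0, 0]],
], grip_force=20)

```text
time_s: 32.7
ee_pos: [505.2, -114.4, 47.8]
ee_rot: [180.0, -0.0, 6.5]
force: [0.6, 0.1, -1.1]
gripper_width: 43.5
gripper_force: 20.0
```

>>> move_arm([
  [36, [-0.02, 0.03, 0], [0, 0, 0]],
  [36, [0, 0, -0.3], [0, 0, 0]],
  [36, [0, 0, -0.4], [0, 0, 0]],
  [36, [0, 0, -0.35], [0, 0, 0]],
  [36, [0, 0, -0.2], [0, 0, 0]],
  [36, [0, 0, -0.1], [0, 0, 0]],
  [36, [0, 0, 0], [0, 0, 0]],
  [36, [0, 0, 0], [0, 0, 0]],
])

```text
time_s: 33.37
ee_pos: [504.4, -113.5, 13.7]
ee_rot: [-180.0, 0.0, 6.4]
force: [-0.5, 1.0, -0.4]
gripper_width: 43.3
gripper_force: 20.0
```

>>> move_arm([
  [36, [0, 0, -0.04], [0, 0, 0]],
  [36, [0, 0, -0.02], [0, 0, 0]],
  [36, [0, 0, 0], [0, 0, 0]],
])

```text
time_s: 33.62
ee_pos: [504.6, -113.5, 12.7]
ee_rot: [180.0, -0.0, 6.4]
force: [0.9, -0.4, -1.2]
gripper_width: 43.2
gripper_force: 20.0
```

>>> move_arm([
  [36, [0, 0, -0.02], [0, 0, 0]],
  [36, [0, 0, 0], [0, 0, 0]],
])

```text
time_s: 33.78
ee_pos: [504.5, -113.5, 12.1]
ee_rot: [180.0, -0.0, 6.4]
force: [0.2, 0.4, -1.6]
gripper_width: 43.7
gripper_force: 20.0
```

>>> move_arm([
  [36, [0, 0, -0.02], [0, 0, 0]],
  [36, [0, 0, 0], [0, 0, 0]],
])

```text
time_s: 33.95
ee_pos: [504.6, -113.5, 11.7]
ee_rot: [180.0, -0.0, 6.4]
force: [0.0, -0.0, 0.9]
gripper_width: 43.4
gripper_force: 20.0
```

>>> move_arm([
  [46, [0, 0, 0], [0, 0, 0]],
  [50, [0, 0, 0], [0, 0, 0]],
  [56, [0, 0, 0], [0, 0, 0]],
  [91, [0, 0, 0], [0, 0, 0]],
  [91, [0, 0, 0], [0, 0, 0]],
  [91, [0, 0, 0], [0, 0, 0]],
  [91, [0, 0, 0.5], [0, 0, 0]],
  [91, [0, 0, 0.9], [0, 0, 0]],
  [91, [0, 0, 0.95], [0, 0, 0]],
  [91, [0, 0, 0.95], [0, 0, 0]],
  [91, [0, 0, 0.95], [0, 0, 0]],
  [91, [0, 0, 0.95], [0, 0, 0]],
  [91, [0, 0, 0.95], [0, 0, 0]],
  [91, [0, 0, 0.95], [0, 0, 0]],
  [91, [0, 0, 0.7], [0, 0, 0]],
  [91, [0, 0, 0], [0, 0, 0]],
  [91, [0, 0, 0], [0, 0, 0]],
])

```text
time_s: 35.37
ee_pos: [504.7, -113.6, 207.0]
ee_rot: [180.0, -0.1, 6.4]
force: [-1.3, -0.4, -0.3]
gripper_width: 90.6
gripper_force: 0.0
```

Run:
```python
from h import *
s=state();print(s["ee_pos"],s["time_s"])
ci=cam("wrist");im=grab_frame("wrist");cv2.imwrite("pics/w11.png",im);cv2.imwrite("pics/scH.png",grab_frame("scene"))
# compare with w7 (TCP 503.64,-114.46,207.27)
print(shift("w7","w11",(252,176,302,222)),"rack ref",shift("w7","w11",(245,110,310,130)))
print("scene jar vs scC (can already away)",shift("scC","scH",(212,178,240,232)),shift("scC","scH",(214,180,238,205)),"ref",shift("scC","scH",(250,180,262,225)))
```

```text
[ 504.69658303 -113.58371695  207.01357496] 35.3667
(0.5, 1.5, 0.984) rack ref (0.12, 1.5, 0.996)
scene jar vs scC (can already away) (0.12, 0.12, 0.972) (0.12, 0.25, 0.941) ref (-0.12, 0.0, 0.998)
```

The jar is back to within about 0.5 mm in both views. Now the can.

>>> move_arm([
  [91, [-0.52, -0.71, 0], [0, 0, 0]],
  [91, [-0.52, -0.71, 0], [0, 0, 0]],
  [91, [-0.52, -0.71, 0], [0, 0, 0]],
  [91, [-0.52, -0.71, 0], [0, 0, 0]],
  [91, [-0.52, -0.71, 0], [0, 0, 0]],
  [91, [-0.52, -0.71, 0], [0, 0, 0]],
  [91, [-0.5, -0.7, 0], [0, 0, 0]],
  [91, [0, 0, 0], [0, 0, 0]],
  [91, [0, 0, 0], [0, 0, 0]],
  [91, [0, 0, 0], [0, 0, 0]],
])

```text
time_s: 36.3
ee_pos: [413.8, -236.9, 205.5]
ee_rot: [-179.9, 0.1, 6.4]
force: [0.1, 0.1, 0.5]
gripper_width: 91.1
gripper_force: 0.0
```

>>> move_arm([
  [91, [0.02, -0.03, -0.4], [0, 0, 0]],
  [91, [0, 0, -0.7], [0, 0, 0]],
  [91, [0, 0, -0.7], [0, 0, 0]],
  [91, [0, 0, -0.7], [0, 0, 0]],
  [91, [0, 0, -0.7], [0, 0, 0]],
  [91, [0, 0, -0.5], [0, 0, 0]],
  [91, [0, 0, -0.3], [0, 0, 0]],
  [91, [0, 0, 0], [0, 0, 0]],
  [70, [0, 0, 0], [0, 0, 0]],
  [60, [0, 0, 0], [0, 0, 0]],
  [58, [0, 0, 0], [0, 0, 0]],
  [56, [0, 0, 0], [0, 0, 0]],
  [55, [0, 0, 0], [0, 0, 0]],
  [54, [0, 0, 0], [0, 0, 0]],
  [52, [0, 0, 0], [0, 0, 0]],
  [48, [0, 0, 0], [0, 0, 0]],
  [45, [0, 0, 0], [0, 0, 0]],
  [45, [0, 0, 0], [0, 0, 0]],
  [45, [0, 0, 0], [0, 0, 0]],
], grip_force=15)

```text
time_s: 37.88
ee_pos: [414.6, -238.2, 106.8]
ee_rot: [180.0, -0.0, 6.4]
force: [-0.4, 1.6, 4.2]
gripper_width: 54.2
gripper_force: 15.0
```

>>> move_arm([
  [45, [0, 0, 0], [0, 0, 0]],
  [45, [0, 0, 0.3], [0, 0, 0]],
  [45, [0, 0, 0.4], [0, 0, 0]],
  [45, [0, 0, 0.4], [0, 0, 0]],
  [45, [0, 0, 0.4], [0, 0, 0]],
  [45, [0, 0, 0.1], [0, 0, 0]],
  [45, [0.06, 0.22, 0], [0, 0, 0]],
  [45, [0.12, 0.44, 0], [0, 0, 0]],
  [45, [0.12, 0.44, 0], [0, 0, 0]],
  [45, [0.12, 0.44, 0], [0, 0, 0]],
  [45, [0.12, 0.44, 0], [0, 0, 0]],
  [45, [0.12, 0.44, 0], [0, 0, 0]],
  [45, [0.12, 0.44, 0], [0, 0, 0]],
  [45, [0.12, 0.44, 0], [0, 0, 0]],
  [45, [0.12, 0.44, 0], [0, 0, 0]],
  [45, [0.12, 0.44, 0], [0, 0, 0]],
  [45, [0.12, 0.44, 0], [0, 0, 0]],
  [45, [0.04, 0.12, 0], [0, 0, 0]],
  [45, [0, 0, 0], [0, 0, 0]],
  [45, [0, 0, 0], [0, 0, 0]],
], grip_force=25)

```text
time_s: 39.55
ee_pos: [447.0, -119.8, 146.5]
ee_rot: [180.0, 0.0, 6.5]
force: [-0.0, 0.2, -1.6]
gripper_width: 53.9
gripper_force: 25.0
```

Now lower from 146.5 to about 111.

>>> move_arm([
  [45, [0, 0, -0.3], [0, 0, 0]],
  [45, [0, 0, -0.4], [0, 0, 0]],
  [45, [0, 0, -0.35], [0, 0, 0]],
  [45, [0, 0, -0.2], [0, 0, 0]],
  [45, [0, 0, -0.08], [0, 0, 0]],
  [45, [0, 0, 0], [0, 0, 0]],
  [45, [0, 0, 0], [0, 0, 0]],
])

```text
time_s: 40.13
ee_pos: [447.1, -119.9, 113.3]
ee_rot: [180.0, -0.0, 6.4]
force: [-0.5, -0.1, -2.2]
gripper_width: 54.2
gripper_force: 25.0
```

>>> move_arm([
  [45, [0, 0, -0.03], [0, 0, 0]],
  [45, [0, 0, 0], [0, 0, 0]],
  [45, [0, 0, 0], [0, 0, 0]],
])

```text
time_s: 40.38
ee_pos: [447.1, -119.8, 112.8]
ee_rot: [180.0, -0.0, 6.4]
force: [-0.1, 0.1, -2.2]
gripper_width: 53.7
gripper_force: 25.0
```

>>> move_arm([
  [45, [0, 0.01, -0.04], [0, 0, 0]],
  [45, [0, 0, -0.02], [0, 0, 0]],
  [45, [0, 0, 0], [0, 0, 0]],
])

```text
time_s: 40.63
ee_pos: [446.8, -119.4, 110.9]
ee_rot: [180.0, 0.0, 6.4]
force: [-1.1, 0.6, -1.9]
gripper_width: 54.5
gripper_force: 25.0
```

>>> move_arm([
  [45, [0, 0, -0.03], [0, 0, 0]],
  [45, [0, 0, 0], [0, 0, 0]],
])

```text
time_s: 40.8
ee_pos: [447.2, -119.4, 110.8]
ee_rot: [180.0, -0.0, 6.4]
force: [-0.8, 1.1, 2.3]
gripper_width: 53.8
gripper_force: 25.0
```

Run:
```python
from h import *
cv2.imwrite("pics/scI.png",grab_frame("scene"))
print(shift("scB","scI",(190,195,232,246)),state()["force"],state()["ee_pos"])
```

```text
(0.0, 0.0, 0.998) [-1.19255329  0.95424498  3.24582709] [ 447.22117869 -119.41975866  110.78831729]
```

The can is back in its place (0.0 px shift) and in contact with the floor. I release, rise and move away.

>>> move_arm([
  [56, [0, 0, 0.01], [0, 0, 0]],
  [60, [0, 0, 0], [0, 0, 0]],
  [70, [0, 0, 0], [0, 0, 0]],
  [91, [0, 0, 0], [0, 0, 0]],
  [91, [0, 0, 0], [0, 0, 0]],
  [91, [0, 0, 0], [0, 0, 0]],
  [91, [0, 0, 0.4], [0, 0, 0]],
  [91, [0, 0, 0.8], [0, 0, 0]],
  [91, [0, 0, 0.9], [0, 0, 0]],
  [91, [0, 0, 0.9], [0, 0, 0]],
  [91, [0, 0, 0.9], [0, 0, 0]],
  [91, [0, 0, 0.6], [0, 0, 0]],
  [91, [-0.4, -0.8, 0], [0, 0, 0]],
  [91, [-0.4, -0.8, 0], [0, 0, 0]],
  [91, [-0.4, -0.8, 0], [0, 0, 0]],
  [91, [-0.4, -0.8, 0], [0, 0, 0]],
  [91, [-0.4, -0.8, 0], [0, 0, 0]],
  [91, [-0.4, -0.8, 0], [0, 0, 0]],
  [91, [0, 0, 0], [0, 0, 0]],
])

```text
time_s: 42.43
ee_pos: [385.5, -242.2, 222.9]
ee_rot: [179.9, 0.1, 6.3]
force: [0.8, 0.1, -0.5]
gripper_width: 91.3
gripper_force: 0.0
```

>>> move_arm([
  [91, [-0.3, -0.9, 0], [0, 0, 0]],
  [91, [-0.3, -0.9, 0], [0, 0, 0]],
  [91, [-0.3, -0.9, 0], [0, 0, 0]],
  [91, [-0.3, -0.9, 0], [0, 0, 0]],
  [91, [-0.3, -0.9, 0], [0, 0, 0]],
  [91, [-0.3, -0.9, 0], [0, 0, 0]],
  [91, [-0.3, -0.9, 0], [0, 0, 0]],
  [91, [-0.3, -0.9, 0], [0, 0, 0]],
  [91, [0, -0.9, 0], [0, 0, 0]],
  [91, [0, -0.9, 0], [0, 0, 0]],
  [91, [0, 0, 0], [0, 0, 0]],
  [91, [0, 0, 0], [0, 0, 0]],
])

```text
time_s: 43.43
ee_pos: [327.1, -464.6, 222.3]
ee_rot: [-179.9, 0.0, 6.4]
force: [-0.3, 0.6, -0.5]
gripper_width: 90.9
gripper_force: 0.0
```

Run:
```python
from h import *
t=grab_frame("top");cv2.imwrite("pics/top12.png",t);s=grab_frame("scene");cv2.imwrite("pics/sc12.png",s)
print("can top",shift("top0","top12",(186,243,224,280)),"jar top",shift("top0","top12",(194,212,224,240)),"scene row",shift("scene0","sc12",(192,150,234,246)))
print("peg",shift("top0","top12",(334,236,366,270)),"tape",shift("top0","top12",(346,148,394,182)),"mat",shift("top0","top12",(250,185,312,300)))
a=cv2.resize(cv2.convertScaleAbs(t[140:310,170:400],alpha=1.6,beta=10),(440,325),interpolation=cv2.INTER_CUBIC)
b=cv2.resize(s[145:285,180:340],(360,325),interpolation=cv2.INTER_CUBIC)
cv2.imwrite("pics/fin.png",np.hstack([a,b]));print(state()["ee_pos"])
```

```text
can top (-0.25, 0.0, 0.988) jar top (0.12, 0.12, 0.96) scene row (-0.12, 0.0, 0.998)
peg (0.0, 0.0, 0.997) tape (0.0, 0.0, 0.998) mat (0.0, 0.0, 0.998)
[ 327.16002316 -463.50763183  222.7139087 ]
```

View pics/fin.png

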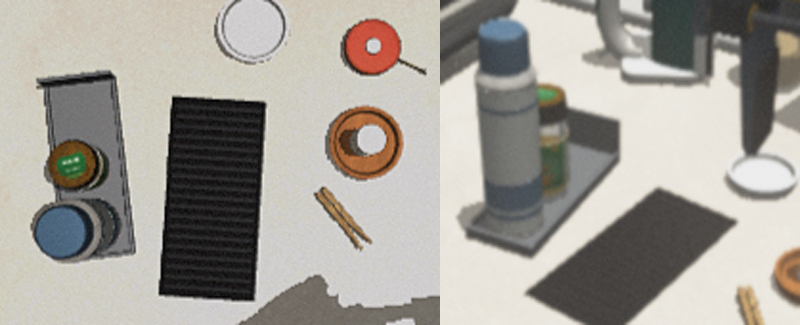

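The final picture shows the spool upright in the wooden dish (370,140). The can (62,230) and jar (72,165) are back in place, the mat is empty, and the peg and tape have not moved.

```bash
python3 -c "
from workcell import *
print(job_done())"
```

```text
the job is handed in; nothing more can be done
None
```

The job is done and handed in at about 44 s: the spool stands upright in the wooden dish, the can and jar are back within about 0.5 mm of where they started, and the peg and tape measure did not move.

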